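# Count a batch of plates onto the tipping tray and tip it into the tote

## Robot

A 6-joint arm with a two-finger parallel gripper is mounted at the origin on a cart in front of the work surface, level with it; the furniture and walls round the work are solid. World frame = base frame: x ahead of the robot, y to its left, z up, the work surface at z = 0. Lengths are in mm, angles in rad, forces in N, time in s.
With the tool pointing down it reaches from about 350 to 975 mm from the base axis. Payload 7.1 kg.
Tool frame: the origin (TCP) lies at the very end of the fingers, on their centre line; the grasp point (between the pads) lies 19 mm behind it; z points along the fingers, x is the direction in which the jaws open and shut, and the axes are right-handed (so a half turn about z gives the same grasp; the last joint's range is limited). The gripper opens to 88 mm and grips with 3 to 60 N. Pads are 20 mm wide; open, the fingers measure 115 mm over their backs; the gripper's body (75 mm by 178 mm) begins 61 mm behind the grasp point.
Start: joints at [1.301, 0.423, 1.63, -0, 1.089, -0.019], TCP at [155.08, 605.438, 222.675] pointing down, gripper open.
Joint ranges: [-3, 3], [-0.9, 2.11], [0.09, 2.58], [-1.31, 4.45], [0.11, 2.69], [-2.54, 2.54]. Speed limits (rad/s): [2.39, 2.39, 3.01, 3.14, 3.14, 3.14].

## Interface

Orientations are given as a rotation vector (axis times angle).
In Python, from workcell import ctrl gives the robot as it stands. The module is installed in compiled form; this text tells all that it offers.
- The arm moves only by the tool move_arm, never from a script. Its argument "motion" is a list of rows, each a list of 2 entries, a list of its own where there are three numbers: the shift along the tool's x, y, z normalised to -1 to 1, where 1 is 150 mm, then the turn, a rotation vector about the tool's x, y, z normalised to -1 to 1, where 1 is 60 degrees. In form: [[[x, y, z], [rx, ry, rz]], ...]. A call has exactly 5 rows; each row is the pose to reach, as a shift and turn from the pose commanded when the call began, along the tool's axes at that moment; what a row does not reach only later rows make up. A row lasts 1/8 s, in which the tool goes at most 62.5 mm and 10.7 degrees, less where a joint would pass 70% of its speed; a pose out of reach is approached as far as the arm can. A call with a number of a shift or a turn outside -1 to 1 is refused whole. A call with a gripper value outside its range is refused whole. "gripper" is the opening, from 0 (shut) to 1 (fully open), set as the call begins (left out, the last holds). The fingers move at their own pace and stop on an object; the grip force is fixed at half the most. Time passes only in rows, so rows that repeat a pose let the fingers close, or fill a call up. It gives the time, the measured TCP pose, the force and the opening at its end, in the units of the state.
- ctrl.get_obs(): the state, without advancing time (a new reading comes with each control period).
- ctrl.get_image(name): name is "scene" or "top"; returns a dict with "pixels" (400x640x3 uint8, red, green, blue), "camera_matrix" (3x3 intrinsics, pixels), "R" (3x3) and "t" (3): a world point X has camera coordinates R X + t. Camera axes: x right, y down, z forward; pixel columns grow to the right and rows downward; lengths in mm; the calibration is good to about 2 mm. A picture is of the moment at which its call begins. There is no depth.
- ctrl.close_job(): hands the job in, once; it reports no verdict.
Trained networks look in the newest picture that a camera, given by its name, has taken for a name from the list of things; names that differ only in an ending like _2 or _b are one class to them, and where a whole thing is asked for, a point or a joint stands for the part that bears it (a point fixed in the world has none). Each returns a list of dicts, best first, with "p" (0 to 1); they miss things now and then, are a little off and sometimes report something else, mostly with a low value. They report only what shows in the picture. A call takes as long as a camera call. They do not tell look-alikes from the thing itself.
- ctrl.boxes_of(camera, name): "location" ([x, y, z] in mm, in world coordinates, good to about 4 mm: the middle of the surface that is visible of it).
- ctrl.regions_of(camera, name): "mask" (400x640 bool, what is visible of it).
- ctrl.pinpoint(camera, name): "location" ([x, y, z] in mm, in world coordinates, good to about 4 mm: a listed point, or the origin of a listed thing).
The state is a dict: "t": time; "qpos": joint angles; "qvel": joint speeds; "joint_torque": joint torques, N m; "ee_pos": TCP position; "orientation": TCP orientation; "ft_force": force on the tool from outside, world axes, zero at the start; "moment": the same for the moment, N m; "width": finger opening in mm.
Only numpy, scipy, OpenCV 4.12 (cv2) and the standard library are available. Lean on these libraries where they do the work, as an engineer would, in place of code of your own. Each camera call takes 0.05 s, during which the arm holds its last target.

## Task

Make up a batch of three plates: stand the grey tote under the mouth of the feeder's tipping tray, close against the feeder's foot, and feed three plates, no more, from the magazine onto the tray by working the sprung lever through full strokes. Then push up the tray's tail edge so that all three slide out together into the tote, and let the tray come back level and the lever spring back home. Leave the tote upright, the other plates in the magazine, and the other things on the bench where they are.

Things in the scene. Friction and masses are not known exactly. Their poses are not given: they have to be found in the camera images.
- feeder: aluminium hand feeder fixed to the bench. Origin on the bench below the middle of the tray's hinge axis (along this x, 92 mm up). Here: base plate x -74..170, y -28..105, 10 mm thick; magazine x 62..114, y -22..82, 215 mm high; tray x -54..54, y -50..112; hinge posts at x -63 and 60, 106 mm high. The magazine feeds toward -x; the tray tips toward -y
- magazine (a point): middle of the magazine's floor, 133 mm above the bench (feeder x 87, y 30 mm), feeder's axes. Five plates lie stacked in it; each full stroke of the lever pushes the lowest out toward -x, and it drops 28 mm onto the tray
- spout_foot (a point): point on the bench at the middle of the base plate's edge under the tray's mouth (feeder x 0, y -28 mm), feeder's axes. The tote belongs here, on the -y side. The mouth's lip overhangs this edge by 22 mm, 102 mm above the bench when level, 67 mm fully tipped
- tray_floor (a point): middle of the upper face of the tray's floor (105 mm above the bench when level; feeder x 0, y 30 mm); x across the tray, y toward its tail. Inside, the tray is 100 mm wide and 158 mm long, open at the mouth (-y); its walls are 21 mm high on the magazine's side, 44 mm on the other, 48 mm at the tail
- tray_edge (a point): middle of the rolled top edge of the tray's tail wall, on its outer face: level, 153 mm above the bench at feeder x 0, y 112 mm. The wall is 108 mm wide and 51 mm high. Pushed toward -y it swings up and over in an arc about the hinge axis; nothing stands behind it
- tray (a joint): tilt of the tray, rad: 0 level, 0.75 fully tipped (stop), mouth down. Its tail is weighted: 5 to 10 N on the edge tips it when loaded, and it falls back level by itself when let go. The plates begin to slide at about 0.2 to 0.35 rad
- lever_grip (a point): middle of the free part of the lever's grip, a round black bar 16 mm thick, along feeder y, from 38 mm inside to 37 mm outside this point; at rest 229 mm above the bench at feeder x 134, y 122 mm. The flat lever bar meets it 30 mm inside this point. Pivot: feeder x 86, z 30 mm, 205 mm from the grip
- lever (a joint): lever angle, rad: 0 at rest, leaning 0.235 rad back toward feeder +x; 0.47 at the end of a full stroke, the grip pulled toward feeder -x. A spring draws it back (4 N at the grip at rest, 9 N at the end, damped, under a second to return). The next plate drops down only when the lever is all the way back
- tote: loose grey open tote, 150 (x) x 160 (y) x 50 mm high, about 0.35 kg; origin under its centre. Walls 5 mm thick with a rim 10 mm thick and 10 mm high at the top (rim's middle line at x +-70 and y +-75 mm, 40..50 mm high), inner floor 4 mm above the bench
- cobot_foot (a point): middle of the foot, on the bench, of another arm that stands idle here, bolted down: 176 mm across and 300 mm high, an obstacle beside the tote's place; the bench's near edge is 362 mm from it toward the robot (-x), its right edge 345 mm toward -y. The idle arm's tool hangs left of it (over +y), 0.46 m and more above the bench
- plate_1: flat ground aluminium plate with two holes, 40 (x) x 90 (y) x 12 mm, 0.115 kg; origin in the middle of its underside. Lowest in the magazine at the start
- plate_2: flat ground aluminium plate with two holes, 40 (x) x 90 (y) x 12 mm, 0.115 kg; origin in the middle of its underside. Number 2 from the bottom in the magazine at the start
- plate_3: flat ground aluminium plate with two holes, 40 (x) x 90 (y) x 12 mm, 0.115 kg; origin in the middle of its underside. Number 3 from the bottom in the magazine at the start
- plate_4: flat ground aluminium plate with two holes, 40 (x) x 90 (y) x 12 mm, 0.115 kg; origin in the middle of its underside. Number 4 from the bottom in the magazine at the start
- plate_5: flat ground aluminium plate with two holes, 40 (x) x 90 (y) x 12 mm, 0.115 kg; origin in the middle of its underside. Uppermost in the magazine at the start
- usb_charger: white plug-in charger standing on its face with the pins up, 31 mm across, 60 mm tall; origin under its centre
- thread_lock: small red bottle with a white pointed cap, standing, 27 mm across, 82 mm tall; origin under its centre
- tape: roll of black tape lying flat, 62 mm across, 19 mm high; origin under its centre
- spanner: steel spanner lying flat, 152 mm long (along its y), 23 mm wide, 8 mm thick; origin under its centre
- knob_white: white printed two-lobed knob, 29 x 48 x 24 mm; origin under its centre
- knob_grey: dark grey printed two-lobed knob, 29 x 48 x 24 mm; origin under its centre
- notebook: spiral notebook lying flat on the perforated plate left of the feeder, 115 x 79 x 14 mm; origin under its centre
Not all that is in view belongs to the job. What is shaped like the plate_5 but pink is not meant.

How it is judged:
By the outcome, as a careful person would: the job done as asked, in the order asked, and still so for the second after the job is handed in, with the robot touching nothing.
It also fails if it takes over 72 s, if anything falls off the work surface, if the arm or the gripper's body presses on something with over 40 N, if the wrist force passes 120 N, or if a joint passes its speed limit or range.

## Working session

There is one attempt and no reset: what is moved stays moved. The work goes in short steps, Python scripts to look and compute and a tool call to move; the robot and the scene stay as the last step left them, time stands still between calls to the robot, and variables do not carry over. Pictures are saved under pics/ and viewed, and the job is handed in when it is done.

Besides the shell and the picture viewer there is one more tool, called after ">>>" by a JSON object that holds its "name" and its "arguments". move_arm: Moves the arm, as the interface text tells. Its arguments: {"type":"object","properties":{"motion":{"type":"array","items":{"type":"array"}},"gripper":{"type":"number"}},"required":["motion"]}

```bash
mkdir -p pics
cat > h.py <<'E'
import numpy as np, cv2
from workcell import ctrl
def snap(cam,fn=None,crop=None,scale=1):
    im=ctrl.get_image(cam); p=im["pixels"][:,:,::-1].copy()
    if crop: a,b,c,d=crop; p=p[b:d,a:c]
    if scale!=1: p=cv2.resize(p,None,fx=scale,fy=scale,interpolation=cv2.INTER_CUBIC)
    if fn: cv2.imwrite("pics/"+fn,p)
    return im
def proj(im,X):
    c=im["R"]@np.asarray(X,float)+np.asarray(im["t"]).ravel(); u=im["camera_matrix"]@c; return u[:2]/u[2]
def ray(im,uv,z):
    d=np.linalg.inv(im["camera_matrix"])@np.array([uv[0],uv[1],1.]); R=np.array(im["R"]);t=np.array(im["t"]).ravel()
    o=-R.T@t; d=R.T@d; return o+d*(z-o[2])/d[2]
E
python3 - <<'E'
from h import *
for c in("scene","top"): snap(c,c+"0.png")
o=ctrl.get_obs()
for k,v in o.items(): print(k,np.round(v,3))
for n in ["spout_foot","tray_edge","tray_floor","lever_grip","magazine","tote","cobot_foot","feeder"]:
  for c in("scene","top"):
    r=ctrl.pinpoint(c,n); print(n,c,[(np.round(q["location"]).tolist(),round(q["p"],2)) for q in r[:3]])
E
```

```text
t 0.1
qpos [ 1.301  0.424  1.631 -0.     1.089 -0.019]
qvel [ 0.    -0.002 -0.001 -0.002 -0.002  0.001]
joint_torque [-0.0000e+00 -5.4561e+01 -2.7433e+01  6.5000e-02  1.9000e-02 -0.0000e+00]
ee_pos [154.937 604.968 221.972]
orientation [ 2.481e+00  1.926e+00 -2.000e-03]
ft_force [-0.379 -0.153 -0.015]
moment [-0.019 -0.008 -0.039]
width 88.006
spout_foot scene [([371.0, 144.0, -0.0], 0.93)]
spout_foot top []
tray_edge scene [([355.0, 283.0, 155.0], 0.59)]
tray_edge top [([354.0, 285.0, 153.0], 0.88)]
tray_floor scene [([360.0, 200.0, 108.0], 0.6)]
tray_floor top [([365.0, 201.0, 106.0], 0.92)]
lever_grip scene [([487.0, 303.0, 228.0], 0.72)]
lever_grip top [([490.0, 309.0, 225.0], 0.71)]
magazine scene [([449.0, 210.0, 131.0], 0.66), ([446.0, 210.0, 178.0], 0.51)]
magazine top [([450.0, 211.0, 132.0], 0.75)]
tote scene [([575.0, -208.0, 1.0], 0.84), ([450.0, 211.0, 182.0], 0.25)]
tote top [([577.0, -208.0, -3.0], 0.62)]
cobot_foot scene []
cobot_foot top []
feeder scene [([367.0, 173.0, -2.0], 0.85)]
feeder top [([368.0, 169.0, -5.0], 0.81)]
```

View pics/scene0.png

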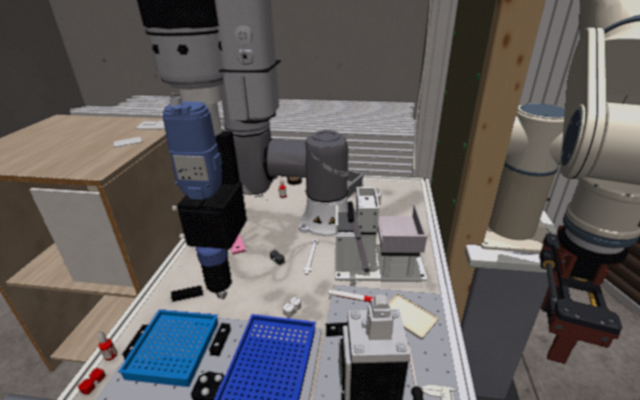

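View pics/top0.png

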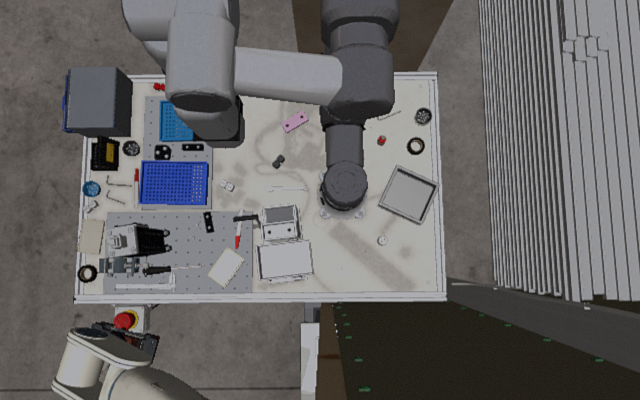

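Run:
```python
from h import *
im=snap("top","top1.png",(230,150,450,310),3.6)
snap("scene","scene1.png",(270,120,470,300),4)
print(np.round(-np.array(im["R"]).T@np.array(im["t"]).ravel()))
for n in ["usb_charger","thread_lock","tape","spanner","knob_white","knob_grey","notebook","plate_5"]:
  for c in("scene","top"):
    r=ctrl.pinpoint(c,n); print(n,c,[(np.round(q["location"]).tolist(),round(q["p"],2)) for q in r[:3]])
for c in("top","scene"):
  r=ctrl.regions_of(c,"tote"); m=r[0]["mask"]; im=ctrl.get_image(c)
  cn=max(cv2.findContours(m.astype(np.uint8),0,2)[0],key=cv2.contourArea)
  q=cv2.boxPoints(cv2.minAreaRect(cn)); print(c,r[0]["p"],q.tolist(),[ray(im,p,50)[:2].round().tolist() for p in q])
P=dict(spout_foot=(0,-28),tray_edge=(0,112),tray_floor=(0,30),lever_grip=(134,122),magazine=(87,30),feeder=(0,0))
A=[];B=[]
for n in P:
  for c in("scene","top"):
    r=ctrl.pinpoint(c,n)
    if r and r[0]["p"]>.5: A.append(P[n]);B.append(r[0]["location"][:2])
A=np.array(A,float);B=np.array(B);a=A-A.mean(0);b=B-B.mean(0)
th=np.arctan2((a[:,0]*b[:,1]-a[:,1]*b[:,0]).sum(),(a*b).sum())
R=np.array([[np.cos(th),-np.sin(th)],[np.sin(th),np.cos(th)]])
o=B.mean(0)-R@A.mean(0);print(np.degrees(th),o,(B-A@R.T-o).round(1).tolist())
```

```text
[ 385.   80. 1559.]
usb_charger scene [([421.0, -117.0, -1.0], 0.53)]
usb_charger top [([421.0, -118.0, -0.0], 0.61)]
thread_lock scene [([766.0, -120.0, -1.0], 0.7), ([360.0, 201.0, 108.0], 0.7)]
thread_lock top [([365.0, 200.0, 107.0], 0.57), ([764.0, -122.0, 1.0], 0.56)]
tape scene [([748.0, -245.0, -1.0], 0.45), ([451.0, 215.0, 130.0], 0.45)]
tape top [([748.0, -246.0, -3.0], 0.66)]
spanner scene [([606.0, 206.0, -2.0], 0.67), ([451.0, 212.0, 179.0], 0.59)]
spanner top [([600.0, 202.0, -2.0], 0.53), ([749.0, -246.0, -1.0], 0.3)]
knob_white scene [([611.0, 409.0, -0.0], 0.55)]
knob_white top [([615.0, 406.0, -1.0], 0.41)]
knob_grey scene [([449.0, 213.0, 181.0], 0.62), ([697.0, 237.0, 1.0], 0.42), ([368.0, 141.0, -3.0], 0.15)]
knob_grey top [([695.0, 237.0, -0.0], 0.47)]
notebook scene [([335.0, 403.0, 6.0], 0.73)]
notebook top [([338.0, 402.0, 8.0], 0.82)]
plate_5 scene [([605.0, 210.0, -4.0], 0.74), ([840.0, 176.0, -0.0], 0.61), ([449.0, 211.0, 178.0], 0.58)]
plate_5 top [([449.0, 211.0, 182.0], 0.72), ([845.0, 178.0, 2.0], 0.71)]
top 0.89 [[376.56854248046875, 205.3493194580078], [395.81512451171875, 163.00685119628906], [440.64385986328125, 183.38356018066406], [421.39727783203125, 225.7260284423828]] [[535.0, -97.0], [678.0, -165.0], [607.0, -312.0], [467.0, -243.0]]
scene 0.79 [[348.0, 170.0], [363.0, 170.0], [363.0, 194.0], [348.0, 194.0]] [[534.0, -267.0], [476.0, -274.0], [467.0, -87.0], [519.0, -81.0]]
-53.27436177709354 [344.5133249  182.30869442] [[47.9, -20.9], [-79.8, 33.3], [-80.7, 35.7], [-7.4, 0.4], [-4.3, 4.5], [-36.6, 160.4], [51.9, -354.9], [30.0, 82.1], [32.3, 79.6], [22.3, -7.0], [24.3, -13.2]]
```

View pics/top1.png

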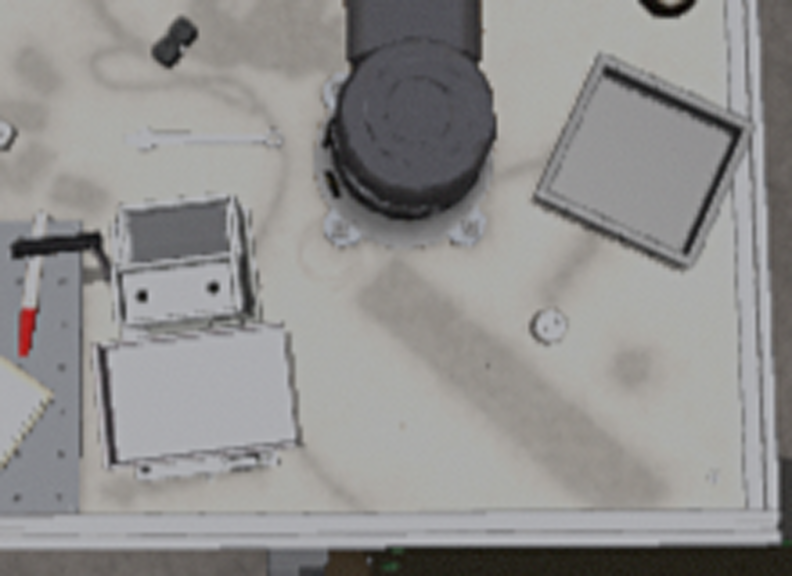

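View pics/scene1.png

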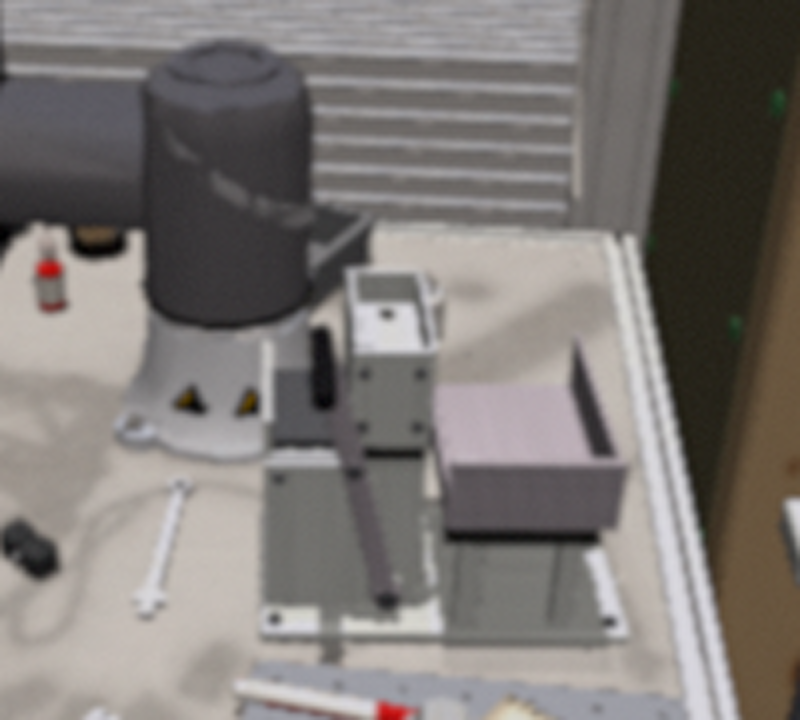

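Run:
```python
from h import *
im=snap("top","top2.png",(260,240,640,400),2.1)
im2=snap("scene","scene2.png",(400,0,640,320),1.8)
print("top base",proj(im,(0,0,0)),"edge",[proj(im,(245,y,0)).round() for y in(345,0,-330)])
for z in (-700,0,300,700): print(z,"scene base",proj(im2,(0,0,z)).round(),"edge y0",proj(im2,(235,0,z)).round(),"y-340",proj(im2,(235,-340,z)).round(), "top:",proj(im,(235,0,z)).round(),proj(im,(235,-340,z)).round())
print("scene cam",np.round(-np.array(im2["R"]).T@np.array(im2["t"]).ravel()))
```

```text
top base [349.06435777 369.43236523] edge [array([245., 294.]), array([348., 293.]), array([447., 293.])]
-700 scene base [469. 368.] edge y0 [410. 362.] y-340 [406. 302.] top: [340. 282.] [410. 282.]
0 scene base [509. 230.] edge y0 [433. 225.] y-340 [423. 177.] top: [348. 296.] [450. 296.]
300 scene base [535. 141.] edge y0 [447. 138.] y-340 [433. 103.] top: [354. 307.] [480. 306.]
700 scene base [585. -29.] edge y0 [474. -27.] y-340 [451. -26.] top: [368. 334.] [555. 333.]
scene cam [ 438. 1030.  695.]
```

View pics/top2.png

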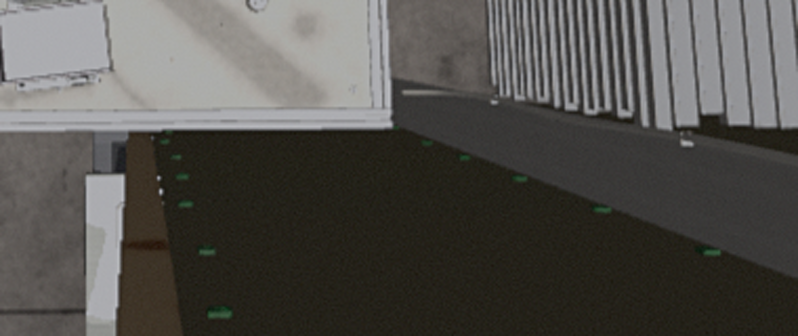

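View pics/scene2.png

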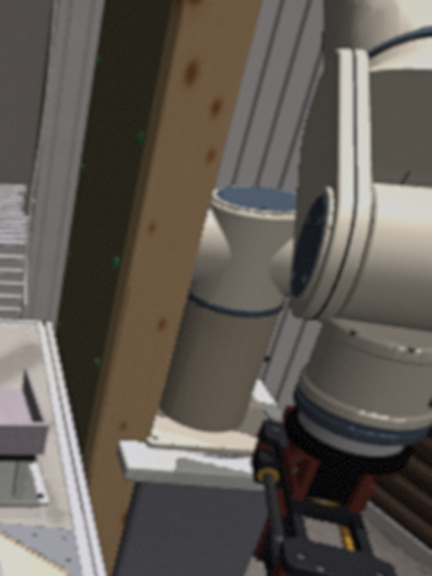

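Run:
```python
from h import *
T=ctrl.get_image("top");S=ctrl.get_image("scene")
def line(im,a,b):
    K=np.linalg.inv(im["camera_matrix"]);R=np.array(im["R"]);t=np.array(im["t"]).ravel();o=-R.T@t
    d=[R.T@K@np.array([*p,1.]) for p in(a,b)]; n=np.cross(*d); n/=np.linalg.norm(n); print("nz",n[2].round(3)); return n,o
def isect(l,m):
    A=np.array([l[0][:2],m[0][:2]]);b=np.array([l[0][:2]@l[1][:2],m[0][:2]@m[1][:2]]);return np.linalg.solve(A,b).round()
tl=line(T,(321,304),(316,400));tr=line(T,(332,304),(348,400));
sl=line(S,(453,261),(503,0));sr=line(S,(472,285),(545,0))
sb=line(S,(423,260),(458,0)) # rough dark board left
for n,a in(("tl",tl),("tr",tr)):
  for m,b in(("sl",sl),("sr",sr)): print(n,m,isect(a,b))
for l,n in((tl,"tl"),(tr,"tr")): print(n,[ (x,round((l[0]@l[1]-l[0][0]*x)/l[0][1])) for x in(235,150,0,-200,-600)])
for l,n in((sl,"sl"),(sr,"sr")): print(n,[ (y,round((l[0]@l[1]-l[0][1]*y)/l[0][0])) for y in(100,0,-200,-400,-600)])
```

```text
nz 0.0
nz 0.001
nz 0.013
nz -0.002
nz 0.016
tl sl [185.  92.]
tl sr [102.  97.]
tr sl [173.  46.]
tr sr [78. 31.]
tl [(235, 89), (150, 94), (0, 103), (-200, 116), (-600, 140)]
tr [(235, 58), (150, 44), (0, 20), (-200, -12), (-600, -76)]
sl [(100, 178), (0, 151), (-200, 97), (-400, 43), (-600, -11)]
sr [(100, 104), (0, 68), (-200, -4), (-400, -76), (-600, -148)]
```

Run:
```python
from h import *
snap("scene","scene3.png",(430,70,580,290),3.5)
r=ctrl.pinpoint("top","cobot_foot");print(r)
```

```text
[]
```

View pics/scene3.png

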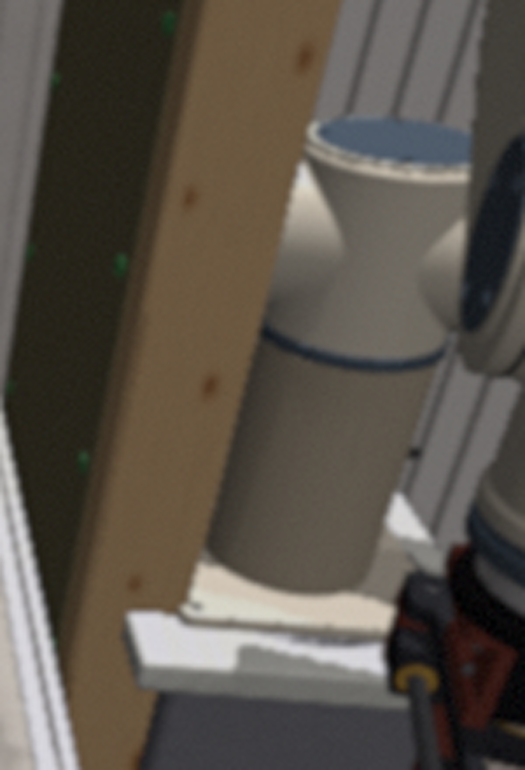

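```bash
cat >> h.py <<'E'
from scipy.spatial.transform import Rotation as Ro
def down(yaw): # tool z down, tool x at azimuth yaw deg
    c,s=np.cos(np.radians(yaw)),np.sin(np.radians(yaw)); return np.array([[c,s,0],[s,-c,0],[0,0,-1.]])
def plan(targets,o=None):
    o=o or ctrl.get_obs(); p=np.array(o["ee_pos"]);R=Ro.from_rotvec(o["orientation"]).as_matrix()
    yaw0=np.degrees(np.arctan2(R[1,0],R[0,0]));print("at",p.round(1),"yaw",yaw0.round(1),"tiltz",R[:,2].round(3),"t",round(o["t"],2),"F",np.round(o["ft_force"],1),"w",round(o["width"],1),"q",np.round(o["qpos"],2))
    for x,y,z,yaw in targets:
        s=R.T@(np.array([x,y,z])-p)/150; w=Ro.from_matrix(R.T@(down(yaw) if np.isscalar(yaw) else yaw)).as_rotvec(degrees=True)/60
        print([s.round(3).tolist(),w.round(3).tolist()])
E
python3 - <<'E'
from h import *
plan([(255,530,320,75.6),(260,520,340,60)])
S=ctrl.get_image("scene");T=ctrl.get_image("top")
print(ray(S,(466,246),0).round(), ray(T,(301,323),0).round(), ray(T,(320,323),0).round())
print([ (z,proj(T,(180,50,z))[1].round()) for z in (0,300,700,900,1100)], [(z,proj(S,(180,92,z))[1].round()) for z in(500,600,700)])
# tool of idle arm: intersection guesses
for uv in((240,250),(205,250),(215,295)): print(uv,[ray(S,uv,z).round()[:2] for z in(460,600)])
E
```

```text
at [155.1 605.4 222.6] yaw 75.6 tiltz [ 0. -0. -1.] t 2.9 F [0.3 0.3 0.5] w 87.7 q [ 1.3   0.42  1.63 -0.    1.09 -0.02]
[[-0.322, 0.77, -0.649], [0.0, 0.0, 0.001]]
[[-0.378, 0.819, -0.782], [0.0, 0.0, 0.261]]
[150. 101.   0.] [149. 158.   0.] [149.  94.   0.]
[(0, np.float64(313.0)), (300, np.float64(328.0)), (700, np.float64(366.0)), (900, np.float64(402.0)), (1100, np.float64(471.0))] [(500, np.float64(72.0)), (600, np.float64(25.0)), (700, np.float64(-28.0))]
(240, 250) [array([566., 750.]), array([490., 917.])]
(205, 250) [array([601., 754.]), array([504., 919.])]
(215, 295) [array([567., 812.]), array([490., 942.])]
```

>>> {"name": "move_arm", "arguments": {"motion": [[[-0.06, 0.15, -0.15], [0, 0, 0]], [[-0.13, 0.32, -0.32], [0, 0, 0.06]], [[-0.2, 0.5, -0.48], [0, 0, 0.13]], [[-0.27, 0.66, -0.65], [0, 0, 0.2]], [[-0.38, 0.82, -0.78], [0, 0, 0.26]]]}}

```text
t: 3.62
ee_pos: [261.9, 518.7, 342.4]
orientation: [-2.722, -1.567, -0.004]
ft_force: [0.3, -0.1, 0.4]
width: 87.7
```

Run:
```python
from h import *
plan([(380,430,350,40)])
snap("scene","scene4.png"); snap("top","top4.png")
```

```text
at [261.9 518.7 342.4] yaw 59.9 tiltz [ 0.002  0.002 -1.   ] t 3.62 F [ 0.3 -0.1  0.4] w 87.7 q [ 1.08  0.24  1.61 -0.    1.29  0.04]
[[-0.116, 0.978, -0.051], [-0.0, -0.003, 0.331]]
```

View pics/scene4.png

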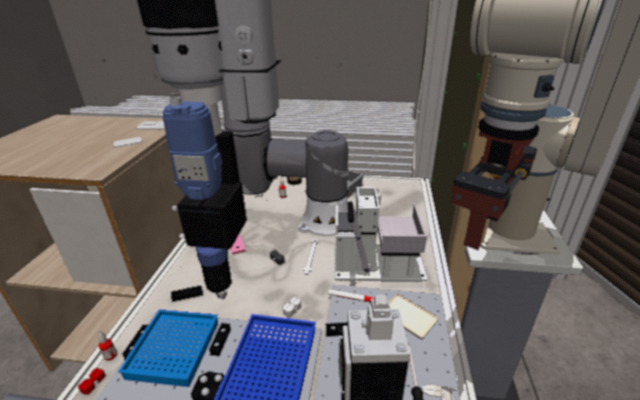

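View pics/top4.png

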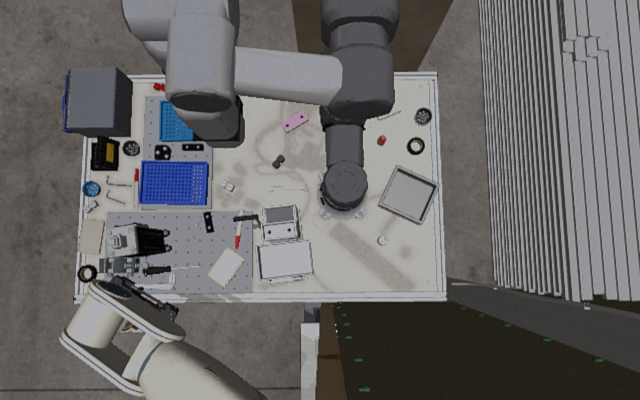

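>>> {"name": "move_arm", "arguments": {"motion": [[[-0.01, 0.18, -0.02], [0, 0, 0.05]], [[-0.03, 0.38, -0.04], [0, 0, 0.12]], [[-0.06, 0.58, -0.05], [0, 0, 0.2]], [[-0.09, 0.78, -0.05], [0, 0, 0.27]], [[-0.12, 0.98, -0.05], [0, 0, 0.33]]]}}

```text
t: 4.35
ee_pos: [379.0, 430.0, 347.3]
orientation: [-2.95, -1.079, -0.0]
ft_force: [1.5, -0.4, 0.4]
width: 88.0
```

Run:
```python
from h import *
o=ctrl.get_obs();print(np.round(o["qpos"],4),o["joint_torque"])
plan([(420,330,370,30),(430,310,370,30)])
snap("scene","scene5.png",(380,0,640,320),1.8); snap("top","top5.png",(80,200,400,400),2.4)
```

```text
[8.2750e-01 2.2640e-01 1.6147e+00 1.0000e-04 1.3004e+00 1.2620e-01] [  2.70619646 -46.36502624 -30.8266139    0.06936385   0.05438421
  -0.059885  ]
at [379.  430.  347.3] yaw 40.2 tiltz [-0.  0. -1.] t 4.35 F [ 1.5 -0.4  0.4] w 88.0 q [0.83 0.23 1.61 0.   1.3  0.13]
[[-0.221, 0.685, -0.151], [-0.0, -0.0, 0.17]]
[[-0.256, 0.83, -0.151], [-0.0, -0.0, 0.17]]
```

View pics/scene5.png

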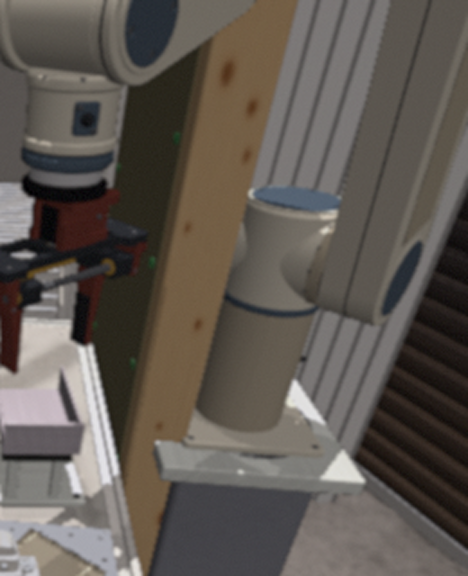

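View pics/top5.png

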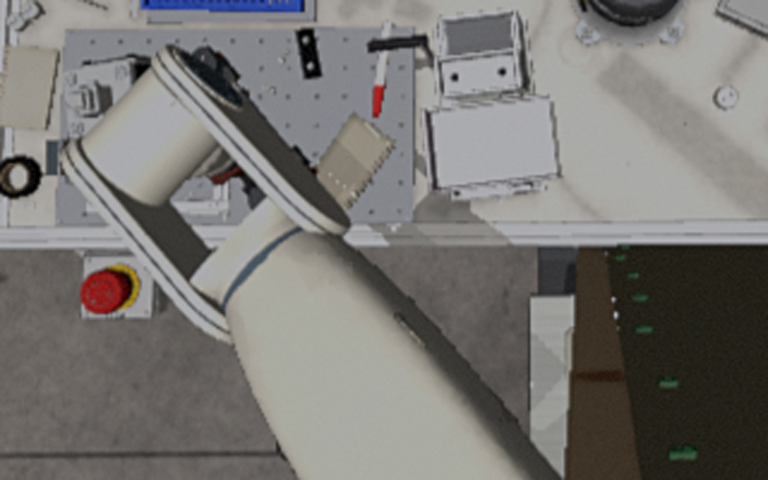

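```bash
python3 - <<'E'
import numpy as np
from scipy.optimize import lstsq if False else least_squares
E
python3 - <<'E'
import numpy as np
S=[(.4235,1.63,625,222.675),(.8275*0+.2264,1.6147,np.hypot(379,430),347.3)]
# start exact: r
r0=np.hypot(155.08,605.438)
print(r0)
D=[(.423,1.63,r0,222.7),(.2264,1.6147,573.2,347.3)]
A=[];b=[]
for q2,q3,r,z in D:
    A.append([np.sin(q2),np.sin(q2+q3),0]);b.append(r)
    A.append([np.cos(q2),np.cos(q2+q3),1]);b.append(z)
print(np.linalg.lstsq(np.array(A),np.array(b),rcond=None))
E
```

```text
624.9839823899489
(array([480.17059972, 482.92091132,   8.5657989 ]), array([0.10825466]), np.int32(3), array([2.01478046, 1.38948532, 0.09995112]))  File "<stdin>", line 2
    from scipy.optimize import lstsq if False else least_squares
                                     ^^
SyntaxError: invalid syntax
```

Run:
```python
from h import *
S=ctrl.get_image("scene")
q=.8275
for z in(300,330,360):
  for d in(80,120,160,200,240,280,320): print(z,d,((proj(S,(-np.sin(q)*d,np.cos(q)*d,z))-[380,0])*1.8).round(),end=' ')
  print()
for z in(300,350,400,450): print(z,((proj(S,(0,0,z))-[380,0])*1.8).round())
```

```text
300 80 [335. 269.] 300 120 [366. 278.] 300 160 [398. 287.] 300 200 [432. 296.] 300 240 [468. 306.] 300 280 [507. 317.] 300 320 [548. 329.] 
330 80 [342. 250.] 330 120 [373. 258.] 330 160 [406. 266.] 330 200 [441. 275.] 330 240 [478. 285.] 330 280 [518. 295.] 330 320 [560. 306.] 
360 80 [349. 230.] 360 120 [381. 237.] 360 160 [414. 245.] 360 200 [450. 254.] 360 240 [488. 263.] 360 280 [529. 273.] 360 320 [573. 283.] 
300 [279. 254.]
350 [288. 222.]
400 [298. 189.]
450 [308. 154.]
```

>>> {"name": "move_arm", "arguments": {"motion": [[[-0.04, 0.14, -0.03], [0, 0, 0.03]], [[-0.09, 0.3, -0.06], [0, 0, 0.06]], [[-0.15, 0.5, -0.1], [0, 0, 0.1]], [[-0.22, 0.68, -0.14], [0, 0, 0.14]], [[-0.3, 0.9, -0.15], [0, 0, 0.17]]]}}

```text
t: 5.12
ee_pos: [431.2, 297.7, 370.5]
orientation: [-3.034, -0.814, -0.001]
ft_force: [0.4, -0.7, 0.0]
width: 87.4
```

Run:
```python
from h import *
o=ctrl.get_obs();print(np.round(o["joint_torque"],2))
plan([(415,230,370,18),(410,170,370,10)],o)
```

```text
[  3.95 -39.49 -31.84   0.15   0.1    0.45]
at [431.2 297.7 370.5] yaw 30.0 tiltz [ 0.001  0.001 -1.   ] t 5.12 F [ 0.4 -0.7  0. ] w 87.4 q [ 0.58  0.13  1.68 -0.    1.33  0.06]
[[-0.319, 0.337, 0.003], [-0.0, -0.001, 0.201]]
[[-0.548, 0.666, 0.003], [-0.0, -0.001, 0.334]]
```

Run:
```python
from h import *
snap("scene","scene6.png",(380,0,640,320),1.8); snap("top","top6.png",(140,200,460,400),2.4)
```

```text
(no output)
```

View pics/scene6.png

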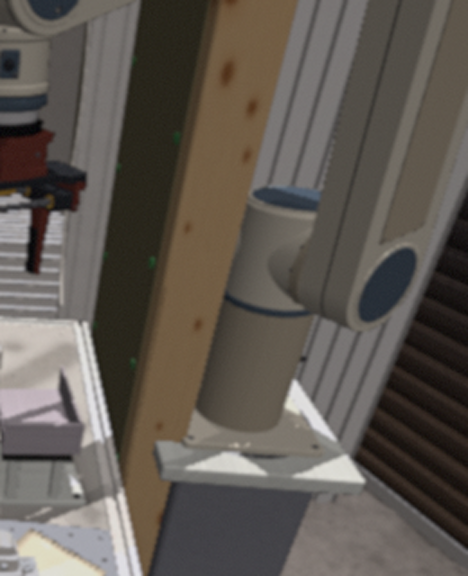

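View pics/top6.png

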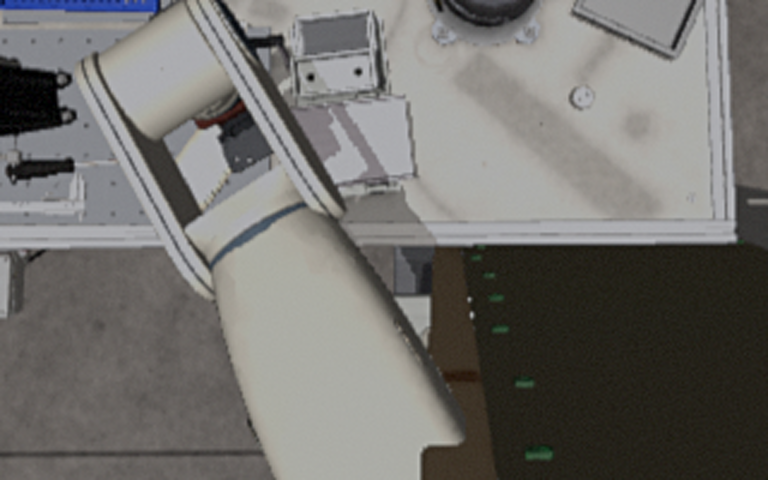

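Run:
```python
from h import *
T=ctrl.get_image("top")
o=ctrl.get_obs();print(np.round(o["joint_torque"],2),o["qvel"])
for uv in((333,384),(316,386)):
  a=ray(T,uv,0);c=ray(T,uv,1000); k=(185-a[0])/(c[0]-a[0]); print((a+(c-a)*k).round())
```

```text
[ -1.06 -40.2  -31.29  -0.09   0.06  -0.1 ] [ 0.03052916  0.01451768 -0.00823177  0.00923021 -0.00380635  0.00994529]
[185.  67. 834.]
[185.  93. 843.]
```

>>> {"name": "move_arm", "arguments": {"motion": [[[-0.1, 0.12, 0], [0, 0, 0.06]], [[-0.2, 0.24, 0], [0, 0, 0.12]], [[-0.3, 0.37, 0], [0, 0, 0.19]], [[-0.42, 0.52, 0], [0, 0, 0.26]], [[-0.55, 0.67, 0], [0, 0, 0.33]]]}}

```text
t: 5.9
ee_pos: [409.2, 168.7, 369.6]
orientation: [3.129, 0.274, -0.0]
ft_force: [0.5, 0.1, 0.1]
width: 87.9
```

Run:
```python
from h import *
o=ctrl.get_obs();print(np.round(o["joint_torque"],2))
plan([(400,110,365,3),(395,40,360,-6)],o)
```

```text
[ 3.360e+00 -2.895e+01 -3.188e+01  1.300e-01  3.000e-02 -1.800e-01]
at [409.2 168.7 369.6] yaw 10.0 tiltz [-0. -0. -1.] t 5.9 F [0.5 0.1 0.1] w 87.9 q [ 0.36 -0.01  1.84 -0.    1.32  0.19]
[[-0.129, 0.375, 0.031], [0.0, 0.0, 0.117]]
[[-0.242, 0.829, 0.064], [0.0, 0.0, 0.267]]
```

No contact torque; keep going.

>>> {"name": "move_arm", "arguments": {"motion": [[[-0.05, 0.16, 0], [0, 0, 0.05]], [[-0.1, 0.32, 0.02], [0, 0, 0.1]], [[-0.14, 0.48, 0.03], [0, 0, 0.16]], [[-0.19, 0.65, 0.05], [0, 0, 0.22]], [[-0.24, 0.83, 0.06], [0, 0, 0.27]]]}}

```text
t: 6.52
ee_pos: [395.7, 40.1, 360.5]
orientation: [3.137, -0.169, -0.0]
ft_force: [0.6, -0.4, 0.8]
width: 87.9
```

Run:
```python
from h import *
o=ctrl.get_obs();print(np.round(o["joint_torque"],2))
plan([(410,-50,320,-15),(440,-100,270,-20)],o)
```

```text
[  3.78 -25.1  -31.11   0.11   0.08   0.24]
at [395.7  40.1 360.5] yaw -6.2 tiltz [-0. -0. -1.] t 6.53 F [ 0.6 -0.4  0.8] w 87.9 q [ 0.07 -0.09  1.93 -0.    1.3   0.18]
[[0.159, 0.587, 0.27], [0.0, 0.0, 0.147]]
[[0.394, 0.897, 0.603], [0.0, 0.0, 0.231]]
```

>>> {"name": "move_arm", "arguments": {"motion": [[[0.05, 0.19, 0.08], [0, 0, 0.05]], [[0.11, 0.39, 0.18], [0, 0, 0.1]], [[0.18, 0.59, 0.3], [0, 0, 0.15]], [[0.28, 0.77, 0.45], [0, 0, 0.2]], [[0.41, 0.93, 0.6], [0, 0, 0.24]]]}}

```text
t: 7.15
ee_pos: [442.7, -105.1, 270.3]
orientation: [3.091, -0.562, 0.001]
ft_force: [0.3, -0.1, 0.0]
width: 88.2
```

Run:
```python
from h import *
o=ctrl.get_obs();print(np.round(o["joint_torque"],2))
c=[]
for k in range(3):
  for cam in("top","scene"):
    r=ctrl.pinpoint(cam,"tote"); print(cam,[(np.round(q["location"],1).tolist(),round(q["p"],2)) for q in r[:2]])
im=snap("top","top7.png",(350,140,460,250),6)
for n in ("tote",):
  r=ctrl.regions_of("top",n); m=r[0]["mask"]
  cn=max(cv2.findContours(m.astype(np.uint8),0,2)[0],key=cv2.contourArea)
  q=cv2.boxPoints(cv2.minAreaRect(cn)); print(q.round(1).tolist(),[ray(im,p,50)[:2].round().tolist() for p in q])
print(proj(im,(439,-101,222.)))
plan([(580,-150,200,-26)],o)
```

```text
[ 1.700e+00 -3.806e+01 -2.608e+01 -2.000e-02  6.300e-01  5.000e-02]
top [([574.5, -204.7, -7.8], 0.84)]
scene [([574.1, -208.5, -0.9], 0.69)]
top [([574.5, -204.7, -7.8], 0.84)]
scene [([574.1, -208.5, -0.9], 0.69)]
top [([574.5, -204.7, -7.8], 0.84)]
scene [([574.1, -208.5, -0.9], 0.69)]
[[376.29998779296875, 203.89999389648438], [395.1000061035156, 162.6999969482422], [440.8999938964844, 183.5], [422.1000061035156, 224.6999969482422]] [[540.0, -96.0], [679.0, -162.0], [607.0, -313.0], [470.0, -246.0]]
[385.53896797 232.34722029]
at [ 442.7 -105.1  270.3] yaw -20.6 tiltz [ 0. -0. -1.] t 7.15 F [ 0.3 -0.1  0. ] w 88.2 q [-0.26  0.11  1.94 -0.    1.09  0.1 ]
[[0.962, -0.042, 0.469], [-0.0, -0.0, 0.09]]
```

View pics/top7.png

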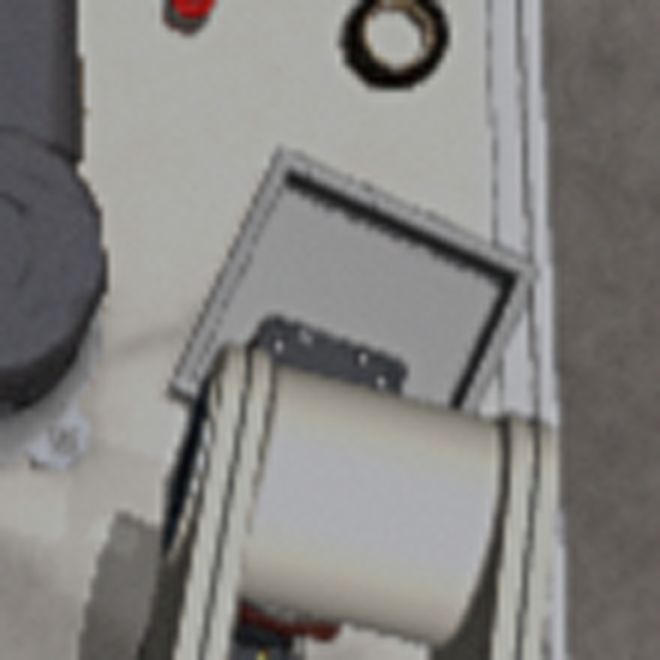

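Run:
```python
from h import *
im=ctrl.get_image("top")
P=[ray(im,p,50)[:2] for p in((350+172/6-.5+.1,140+388/6-.4),(350+283/6-.4,140+148/6-.4),(350+534/6-.4,140+268/6-.4))]
P=np.array(P);print(P.round(1))
d=P[2]-P[1];e=P[0]-P[1];print(np.linalg.norm(d),np.degrees(np.arctan2(*d[::-1])),np.linalg.norm(e),np.degrees(np.arctan2(*e[::-1])))
print("centre",((P[0]+P[2])/2).round(1),"D mid rim",((P[1]+P[2])/2+5*e/np.linalg.norm(e)).round(1))
```

```text
[[ 539.1 -102.5]
 [ 673.5 -167.6]
 [ 604.5 -305.1]]
153.83795982426506 -116.66061888952702 149.39877439533797 154.1276259127691
centre [ 571.8 -203.8] D mid rim [ 634.5 -234.2]
```

Run:
```python
from h import *
plan([(560,-180,200,-26.2),(575,-190,180,-26.2)])
```

```text
at [ 443.4 -103.2  271.5] yaw -20.3 tiltz [ 0.001 -0.    -1.   ] t 7.6 F [-0.3  0.1  0.4] w 87.8 q [-0.25  0.11  1.94  0.    1.09  0.1 ]
[[0.906, 0.21, 0.478], [-0.0, -0.001, 0.098]]
[[1.023, 0.238, 0.612], [-0.0, -0.001, 0.098]]
```

>>> {"name": "move_arm", "arguments": {"motion": [[[0.18, 0.05, 0.12], [0, 0, 0.02]], [[0.38, 0.1, 0.24], [0, 0, 0.04]], [[0.58, 0.15, 0.36], [0, 0, 0.06]], [[0.78, 0.2, 0.48], [0, 0, 0.08]], [[0.98, 0.24, 0.6], [0, 0, 0.1]]]}}

```text
t: 8.22
ee_pos: [569.8, -188.7, 180.7]
orientation: [3.059, -0.716, 0.001]
ft_force: [0.0, 0.0, 0.7]
width: 87.8
```

Run:
```python
from h import *
plan([(636,-237,90,-26.2),(636,-237,25,-26.2)])
```

```text
at [ 569.8 -188.7  180.7] yaw -26.4 tiltz [ 0.001 -0.    -1.   ] t 8.22 F [0.  0.  0.7] w 87.8 q [-0.34  0.44  1.72  0.    0.99  0.12]
[[0.538, 0.093, 0.605], [-0.0, -0.001, -0.003]]
[[0.537, 0.093, 1.039], [-0.0, -0.001, -0.003]]
```

>>> {"name": "move_arm", "arguments": {"motion": [[[0.25, 0.04, 0.2], [0, 0, 0]], [[0.54, 0.09, 0.4], [0, 0, 0]], [[0.54, 0.09, 0.65], [0, 0, 0]], [[0.54, 0.09, 0.85], [0, 0, 0]], [[0.54, 0.09, 0.98], [0, 0, 0]]]}}

```text
t: 8.85
ee_pos: [635.1, -236.0, 32.5]
orientation: [-3.059, 0.715, 0.002]
ft_force: [1.3, -0.5, 0.5]
width: 87.5
```

Run:
```python
from h import *
im=snap("top","top8.png",(350,140,460,250),6)
im=snap("scene","scene8.png",(270,100,430,230),5)
plan([(636,-237,25,-26.2)])
```

```text
at [ 634.2 -235.9   31.9] yaw -26.3 tiltz [-0.003  0.001 -1.   ] t 8.95 F [-0.2 -0.1  0.1] w 88.0 q [-0.37  0.73  1.59  0.    0.82  0.09]
[[0.014, 0.001, 0.046], [0.0, 0.003, -0.002]]
```

View pics/top8.png

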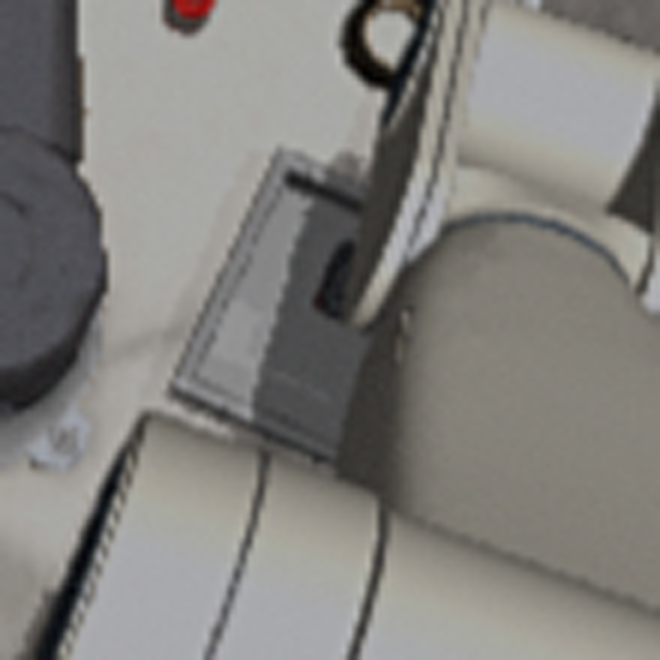

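View pics/scene8.png

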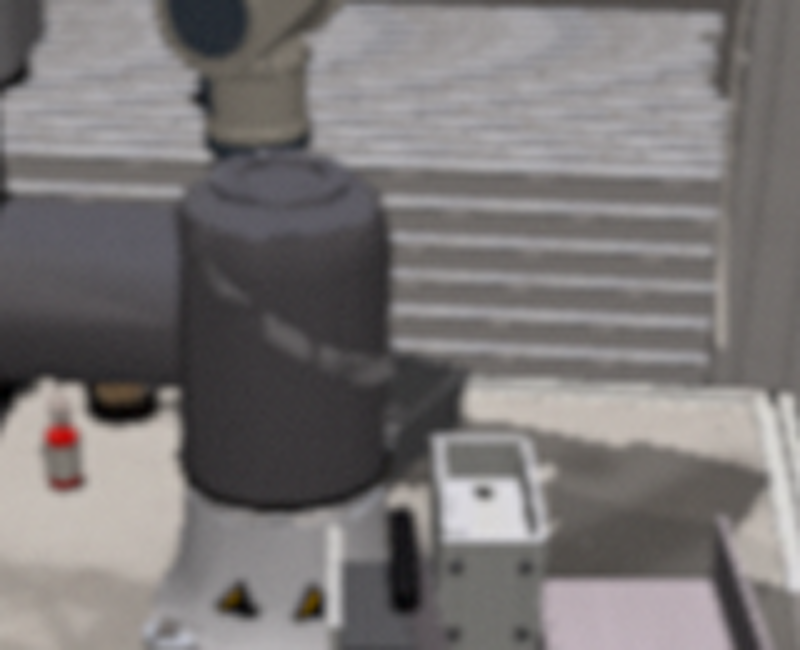

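>>> {"name": "move_arm", "arguments": {"motion": [[[0.01, 0, 0.045], [0, 0, 0]], [[0.01, 0, 0.045], [0, 0, 0]], [[0.01, 0, 0.045], [0, 0, 0]], [[0.01, 0, 0.045], [0, 0, 0]], [[0.01, 0, 0.045], [0, 0, 0]]]}}

```text
t: 9.57
ee_pos: [636.8, -237.6, 27.3]
orientation: [3.059, -0.717, 0.001]
ft_force: [0.6, 1.2, 0.2]
width: 88.0
```

>>> {"name": "move_arm", "arguments": {"motion": [[[0, 0, 0], [0, 0, 0]], [[0, 0, 0], [0, 0, 0]], [[0, 0, 0], [0, 0, 0]], [[0, 0, 0], [0, 0, 0]], [[0, 0, 0], [0, 0, 0]]], "gripper": 0}}

```text
t: 10.2
ee_pos: [636.7, -237.5, 26.9]
orientation: [3.059, -0.717, -0.0]
ft_force: [-0.2, -0.1, -1.0]
width: 41.3
```

>>> {"name": "move_arm", "arguments": {"motion": [[[0, 0, 0], [0, 0, 0]], [[0, 0, 0], [0, 0, 0]], [[0, 0, 0], [0, 0, 0]], [[0, 0, 0], [0, 0, 0]], [[0, 0, 0], [0, 0, 0]]]}}

```text
t: 10.82
ee_pos: [636.7, -237.6, 26.9]
orientation: [3.059, -0.716, 0.0]
ft_force: [0.7, -0.2, 0.1]
width: 9.8
```

Run:
```python
from h import *
plan([(636,-237,27,-26.2)])
```

```text
at [ 636.7 -237.6   26.9] yaw -26.4 tiltz [ 0. -0. -1.] t 10.82 F [ 0.7 -0.2  0.1] w 9.8 q [-0.37  0.74  1.59 -0.    0.81  0.09]
[[-0.006, -0.001, -0.0], [0.0, -0.0, -0.003]]
```

Run:
```python
from h import *
im=ctrl.get_image("top")
for p in((325.3,213.3),(359.7,213.3),(323,176.4)): print(ray(im,p,15)[:2].round())
for p in((300,297),(447,250)): print(ray(im,p,0)[:2].round())
ch=np.array([573.5,-206.]);a=np.radians(-26.3);ey=np.array([-np.sin(a),np.cos(a)]);C=ch-75*ey;print(C)
plan([(600,-255,120,-70),(C[0],C[1],100,-116.3)])
```

```text
[513.  74.]
[512. -43.]
[640.  80.]
[234. 161.]
[ 387. -337.]
[ 540.26966069 -273.23648228]
at [ 636.7 -237.5   26.9] yaw -26.4 tiltz [ 0. -0. -1.] t 10.88 F [ 0.8 -1.   0.1] w 9.6 q [-0.37  0.74  1.59 -0.    0.81  0.09]
[[-0.168, 0.213, -0.62], [0.0, -0.0, 0.727]]
[[-0.47, 0.499, -0.487], [-0.0, -0.0, 1.499]]
```

>>> {"name": "move_arm", "arguments": {"motion": [[[0, 0, 0], [0, 0, 0]], [[0, 0, 0], [0, 0, 0]], [[0, 0, -0.06], [0, 0, 0]], [[0, 0, -0.25], [0, 0, 0]], [[0, 0, -0.5], [0, 0, 0]]], "gripper": 0.7}}

```text
t: 11.5
ee_pos: [636.1, -237.2, 102.4]
orientation: [-3.058, 0.717, 0.003]
ft_force: [-0.5, 0.5, 0.5]
width: 56.2
```

>>> {"name": "move_arm", "arguments": {"motion": [[[-0.05, 0.08, -0.1], [0, 0, 0.17]], [[-0.12, 0.15, -0.12], [0, 0, 0.35]], [[-0.2, 0.25, -0.12], [0, 0, 0.52]], [[-0.3, 0.33, -0.12], [0, 0, 0.7]], [[-0.4, 0.42, -0.12], [0, 0, 0.87]]], "gripper": 1}}

```text
t: 12.12
ee_pos: [554.6, -267.4, 120.7]
orientation: [-2.426, 1.996, -0.001]
ft_force: [-0.8, -1.1, 0.2]
width: 87.9
```

Run:
```python
from h import *
im=snap("top","top9.png",(350,140,460,250),6)
plan([(541,-274,80,-116.3),(541,-274,26,-116.3)])
```

```text
at [ 552.1 -267.7  120.4] yaw -79.3 tiltz [-0.002  0.    -1.   ] t 12.18 F [-2.3  0.6 -0.5] w 87.9 q [-0.47  0.54  1.72 -0.    0.89  0.91]
[[0.028, 0.08, 0.269], [0.002, 0.0, 0.616]]
[[0.028, 0.08, 0.629], [0.002, 0.0, 0.616]]
```

View pics/top9.png

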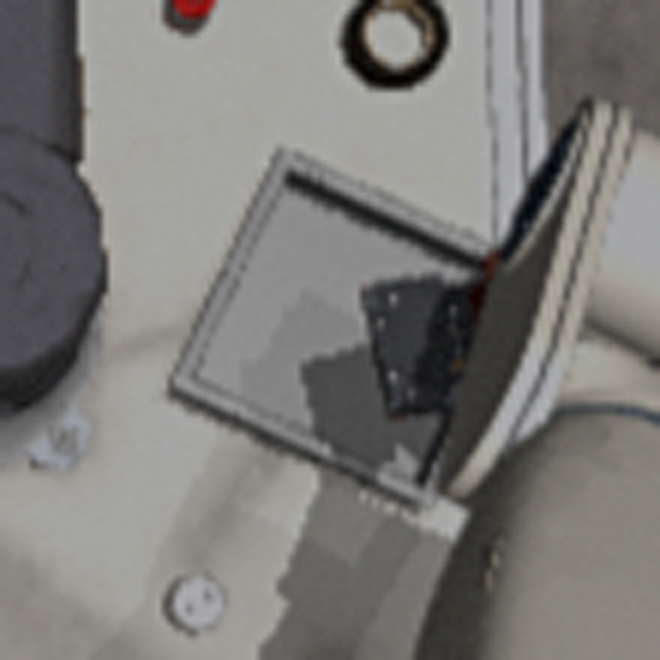

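>>> {"name": "move_arm", "arguments": {"motion": [[[0.01, 0.03, 0.03], [0, 0, 0.16]], [[0.03, 0.05, 0.08], [0, 0, 0.33]], [[0.03, 0.08, 0.14], [0, 0, 0.5]], [[0.03, 0.08, 0.22], [0, 0, 0.62]], [[0.03, 0.08, 0.27], [0, 0, 0.62]]]}}

```text
t: 12.8
ee_pos: [544.4, -274.0, 79.4]
orientation: [-1.674, 2.658, -0.0]
ft_force: [0.1, 0.5, -0.2]
width: 87.9
```

Run:
```python
from h import *
plan([(541,-274,26,-116.3)])
im=ctrl.get_image("top")
print(ray(im,(350+430/6-.4,140+507/6-.4),50).round(1), ray(im,(350+283/6-.4,140+148/6-.4),50).round(1),ray(im,(350+172/6-.4,140+388/6-.4),50).round(1))
```

```text
at [ 544.4 -274.    79.4] yaw -115.6 tiltz [ 0. -0. -1.] t 12.8 F [ 0.1  0.5 -0.2] w 87.9 q [-0.49  0.59  1.75  0.    0.81  1.53]
[[0.01, 0.021, 0.356], [-0.0, 0.0, 0.012]]
[ 472.1 -242.7   50. ] [ 673.5 -167.6   50. ] [ 539.1 -102.5   50. ]
```

>>> {"name": "move_arm", "arguments": {"motion": [[[0.01, 0.02, 0.12], [0, 0, 0.01]], [[0.01, 0.02, 0.24], [0, 0, 0.01]], [[0.01, 0.02, 0.35], [0, 0, 0.01]], [[0.01, 0.02, 0.36], [0, 0, 0.01]], [[0.01, 0.02, 0.36], [0, 0, 0.01]]]}}

```text
t: 13.48
ee_pos: [540.8, -274.1, 25.2]
orientation: [1.656, -2.669, -0.0]
ft_force: [-0.3, 0.2, 0.5]
width: 87.7
```

>>> {"name": "move_arm", "arguments": {"motion": [[[0, 0, 0], [0, 0, 0]], [[0, 0, 0], [0, 0, 0]], [[0, 0, 0], [0, 0, 0]], [[0, 0, 0], [0, 0, 0]], [[0, 0, 0], [0, 0, 0]]], "gripper": 0}}

```text
t: 14.1
ee_pos: [540.8, -274.1, 25.5]
orientation: [-1.656, 2.67, -0.0]
ft_force: [0.0, 0.3, 0.3]
width: 41.0
```

>>> {"name": "move_arm", "arguments": {"motion": [[[0, 0, 0], [0, 0, 0]], [[0, 0, 0], [0, 0, 0]], [[0, 0, 0], [0, 0, 0]], [[0, 0, 0], [0, 0, 0]], [[0, 0, 0], [0, 0, 0]]]}}

```text
t: 14.72
ee_pos: [540.6, -274.1, 25.4]
orientation: [1.656, -2.669, -0.0]
ft_force: [-1.1, 0.3, -0.2]
width: 9.9
```

>>> {"name": "move_arm", "arguments": {"motion": [[[0, 0, 0], [0, 0, 0]], [[0, 0, -0.02], [0, 0, 0]], [[0, 0, -0.06], [0, 0, 0]], [[0, 0, -0.13], [0, 0, 0]], [[0, 0, -0.2], [0, 0, 0]]]}}

```text
t: 15.35
ee_pos: [540.8, -274.1, 56.3]
orientation: [-1.656, 2.67, -0.0]
ft_force: [0.0, -0.5, -3.1]
width: 9.6
```

Run:
```python
from h import *
o=ctrl.get_obs();print(o["moment"])
plan([(500,-260,150,-106)])
im=snap("top","top10.png",(350,140,460,250),6)
```

```text
[-0.23071233  0.26840581  0.00926607]
at [ 540.8 -274.1   56.3] yaw -116.4 tiltz [ 0. -0. -1.] t 15.35 F [ 0.  -0.5 -3.1] w 9.6 q [-0.49  0.62  1.76 -0.    0.76  1.54]
[[0.036, 0.285, -0.625], [-0.0, -0.0, -0.173]]
```

View pics/top10.png

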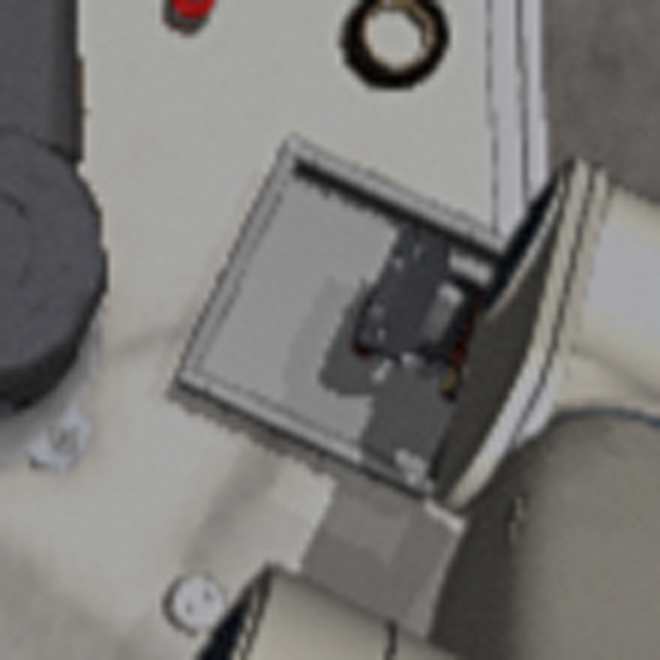

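Run:
```python
from h import *
P=[((0,-28),(371,144)),((0,112),(355,283)),((0,112),(354,285)),((0,30),(360,200)),((0,30),(365,201)),((134,122),(487,303)),((134,122),(490,309)),((87,30),(449,210)),((87,30),(450,211)),((0,0),(367,173)),((0,0),(368,169))]
A=np.array([p[0] for p in P],float);B=np.array([p[1] for p in P],float);a=A-A.mean(0);b=B-B.mean(0)
th=np.arctan2((a[:,0]*b[:,1]-a[:,1]*b[:,0]).sum(),(a*b).sum())
R=np.array([[np.cos(th),-np.sin(th)],[np.sin(th),np.cos(th)]])
o=B.mean(0)-R@A.mean(0);print(np.degrees(th),o.round(1),(B-A@R.T-o).round(1).tolist())
f=lambda x,y:(R@[x,y]+o).round(1)
for n,p in dict(foot=(0,-28),totec=(0,-109),totegrip=(0,-184),lever=(134,122),edge=(0,112)).items(): print(n,f(*p))
im=snap("top");
# overlay
v=im["pixels"][:,:,::-1].copy()
def L(pts,z,c):
    q=[tuple(np.round(proj(im,(*f(*p),z))*3).astype(int)) for p in pts]
    for i in range(len(q)): cv2.line(v3,[int(t) for t in q[i]],[int(t) for t in q[(i+1)%len(q)]],c,1)
v3=cv2.resize(v,None,fx=3,fy=3,interpolation=cv2.INTER_CUBIC)
L([(-74,-28),(170,-28),(170,105),(-74,105)],10,(0,0,255))
L([(62,-22),(114,-22),(114,82),(62,82)],215,(0,255,0))
L([(-54,-50),(54,-50),(54,112),(-54,112)],126,(255,0,0))
cv2.imwrite("pics/ov.png",v3[540:960,630:1260])
```

```text
5.843438395790731 [366.7 171.4] [[1.5, 0.4], [-0.3, 0.1], [-1.3, 2.1], [-3.6, -1.3], [1.4, -0.3], [-0.5, -3.5], [2.5, 2.5], [-1.2, -0.1], [-0.2, 0.9], [0.3, 1.6], [1.3, -2.4]]
foot [369.5 143.6]
totec [377.8  63. ]
totegrip [385.4 -11.6]
lever [487.5 306.5]
edge [355.3 282.9]
```

View pics/ov.png

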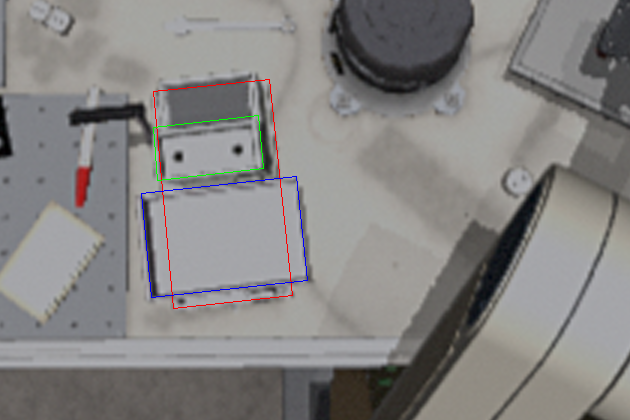

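Run:
```python
from h import *
plan([(541,-274,85,-116.4),(500,-272,130,-113),(440,-255,150,-105),(420,-245,150,-103)])
```

```text
at [ 541.7 -274.6   57.1] yaw -116.4 tiltz [ 0.002 -0.001 -1.   ] t 15.45 F [ 0.1  0.5 -2.9] w 9.5 q [-0.49  0.62  1.76 -0.    0.76  1.54]
[[-0.002, 0.006, -0.186], [-0.003, -0.0, 0.001]]
[[0.108, 0.256, -0.486], [-0.003, -0.0, -0.056]]
[[0.184, 0.664, -0.621], [-0.003, -0.0, -0.189]]
[[0.183, 0.813, -0.621], [-0.003, -0.0, -0.223]]
```

>>> {"name": "move_arm", "arguments": {"motion": [[[0, 0.01, -0.15], [0, 0, 0]], [[0.03, 0.1, -0.33], [0, 0, -0.02]], [[0.08, 0.25, -0.48], [0, 0, -0.06]], [[0.13, 0.45, -0.58], [0, 0, -0.12]], [[0.18, 0.68, -0.62], [0, 0, -0.19]]]}}

```text
t: 16.08
ee_pos: [437.1, -253.2, 149.5]
orientation: [-1.916, 2.489, -0.004]
ft_force: [0.6, -1.0, -3.0]
width: 9.2
```

Run:
```python
from h import *
plan([(415,-215,150,-100),(390,-160,150,-95),(382,-125,150,-92)])
```

```text
at [ 437.1 -253.2  149.5] yaw -104.8 tiltz [ 0.002 -0.001 -1.   ] t 16.07 F [ 0.6 -1.  -3. ] w 9.2 q [-0.55  0.35  1.95 -0.    0.84  1.28]
[[-0.208, 0.208, -0.004], [-0.002, -0.001, -0.08]]
[[-0.52, 0.463, -0.004], [-0.002, -0.001, -0.164]]
[[-0.732, 0.574, -0.005], [-0.002, -0.001, -0.214]]
```

>>> {"name": "move_arm", "arguments": {"motion": [[[-0.13, 0.13, 0], [0, 0, -0.04]], [[-0.28, 0.26, 0], [0, 0, -0.09]], [[-0.43, 0.38, 0], [0, 0, -0.13]], [[-0.58, 0.48, 0], [0, 0, -0.17]], [[-0.74, 0.57, 0], [0, 0, -0.21]]]}}

```text
t: 16.7
ee_pos: [383.1, -122.9, 148.7]
orientation: [-2.176, 2.266, -0.001]
ft_force: [-0.3, -0.4, -2.8]
width: 9.7
```

Run:
```python
from h import *
plan([(383,-80,110,-88),(384,-35,60,-84.2),(384.4,-22,40,-84.2)])
```

```text
at [ 383.1 -122.9  148.7] yaw -92.3 tiltz [ 0.001 -0.    -1.   ] t 16.7 F [-0.3 -0.4 -2.8] w 9.7 q [-0.34  0.22  2.16  0.    0.76  1.27]
[[-0.286, 0.012, 0.258], [-0.001, -0.0, -0.072]]
[[-0.586, 0.018, 0.591], [-0.001, -0.0, -0.135]]
[[-0.673, 0.019, 0.724], [-0.001, -0.0, -0.135]]
```

>>> {"name": "move_arm", "arguments": {"motion": [[[-0.14, 0.01, 0], [0, 0, -0.05]], [[-0.27, 0.01, 0.1], [0, 0, -0.1]], [[-0.36, 0.02, 0.35], [0, 0, -0.135]], [[-0.45, 0.02, 0.6], [0, 0, -0.135]], [[-0.57, 0.02, 0.74], [0, 0, -0.135]]]}}

```text
t: 17.32
ee_pos: [383.7, -37.7, 36.3]
orientation: [2.329, -2.108, -0.001]
ft_force: [0.5, -0.1, -3.5]
width: 9.7
```

Run:
```python
from h import *
snap("top","top11.png",(230,180,430,310),4)
plan([(385,-20,25.5,-84.2),(385.4,-11.6,25.5,-84.2)])
```

```text
at [382.6 -36.4  34.9] yaw -84.3 tiltz [-0.003  0.001 -1.   ] t 17.38 F [-0.5 -0.2 -5.7] w 9.8 q [-0.13  0.46  2.24  0.    0.44  1.34]
[[-0.107, -0.027, 0.063], [0.003, 0.001, -0.001]]
[[-0.163, -0.035, 0.063], [0.003, 0.001, -0.001]]
```

View pics/top11.png

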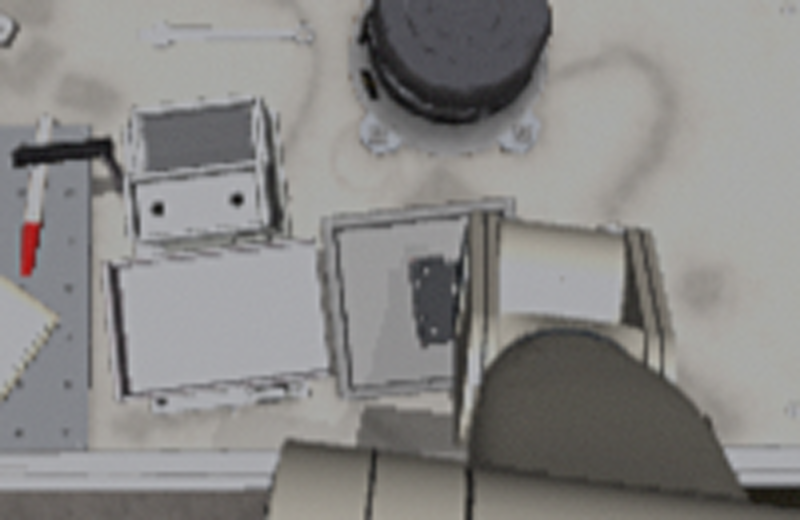

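>>> {"name": "move_arm", "arguments": {"motion": [[[-0.02, -0.01, 0.03], [0, 0, 0]], [[-0.05, -0.015, 0.055], [0, 0, 0]], [[-0.08, -0.02, 0.06], [0, 0, 0]], [[-0.11, -0.03, 0.06], [0, 0, 0]], [[-0.12, -0.03, 0.06], [0, 0, 0]]]}}

```text
t: 18.0
ee_pos: [387.1, -19.6, 28.8]
orientation: [-2.329, 2.107, -0.001]
ft_force: [-0.4, -0.9, -2.2]
width: 9.5
```

Run:
```python
from h import *
im=snap("top","top12.png",(230,180,430,310),4)
snap("scene","scene12.png",(320,170,440,290),6)
plan([(385.4,-11.6,25.5,-84.2)])
```

```text
at [386.9 -19.6  28.7] yaw -84.3 tiltz [ 0.001  0.    -1.   ] t 18.1 F [ 0.4  0.8 -1.4] w 9.6 q [-0.08  0.48  2.24  0.    0.42  1.39]
[[-0.054, 0.004, 0.021], [-0.001, -0.0, -0.001]]
```

View pics/top12.png

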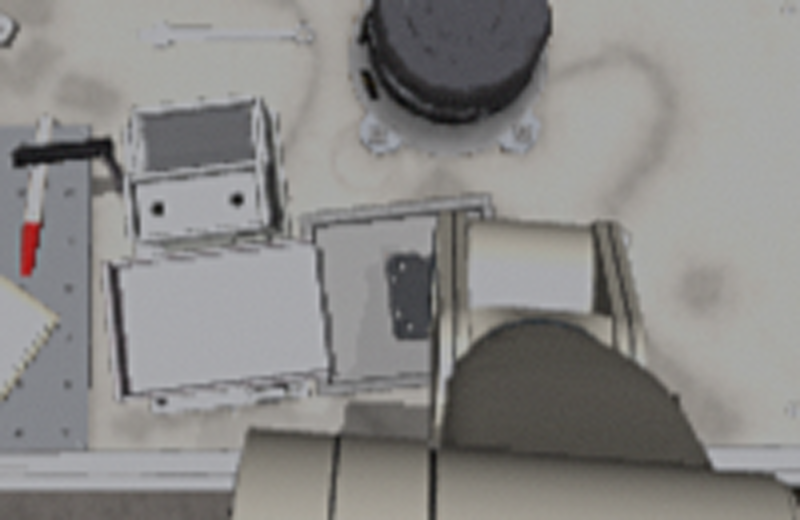

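View pics/scene12.png

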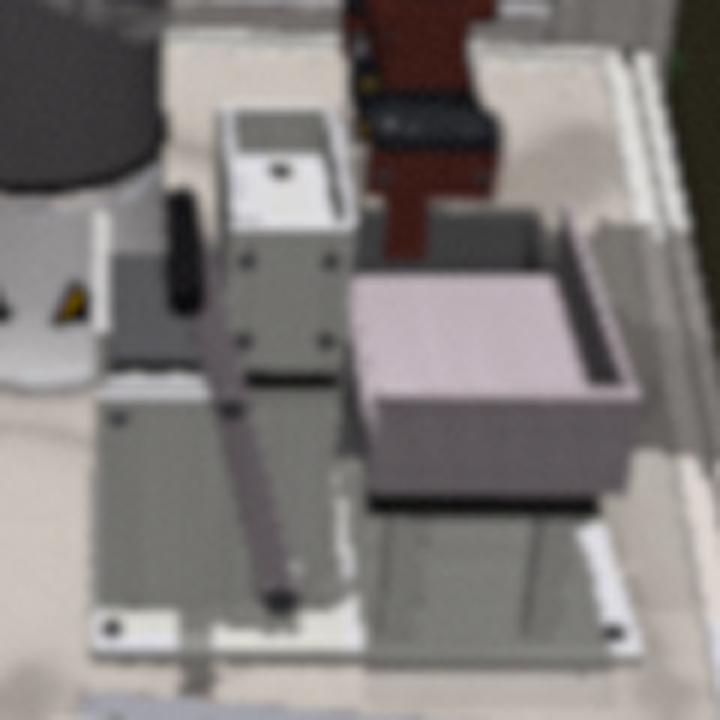

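```bash
cat >> h.py <<'E'
FTH=np.radians(5.84);FO=np.array([366.7,171.4])
FR=np.array([[np.cos(FTH),-np.sin(FTH)],[np.sin(FTH),np.cos(FTH)]])
def f(x,y): return FR@[x,y]+FO
def finv(p): return FR.T@(np.asarray(p)[:2]-FO)
E
python3 - <<'E'
from h import *
im=ctrl.get_image("top")
for n,uv in dict(p1=(304,217),p2=(490,195),p3=(330,393)).items(): print(n,finv(ray(im,(230+uv[0]/4,180+uv[1]/4),50)).round(1))
print(finv(ctrl.get_obs()["ee_pos"]).round(1))
E
```

```text
p1 [ 71.2 -40.9]
p2 [  72.4 -195.4]
p3 [-73.2 -46.9]
[   0.5 -192.1]
```

>>> {"name": "move_arm", "arguments": {"motion": [[[-0.01, 0.0, 0.01], [0, 0, 0]], [[-0.02, 0, 0.015], [0, 0, 0]], [[-0.03, 0, 0.015], [0, 0, 0]], [[-0.04, 0, 0.015], [0, 0, 0]], [[-0.04, 0, 0.015], [0, 0, 0]]]}}

```text
t: 18.77
ee_pos: [386.0, -13.6, 26.2]
orientation: [-2.33, 2.107, 0.0]
ft_force: [2.0, -0.9, 0.0]
width: 9.5
```

>>> {"name": "move_arm", "arguments": {"motion": [[[-0.007, 0.0, 0], [0, 0, 0]], [[-0.013, 0, 0], [0, 0, 0]], [[-0.02, 0, 0], [0, 0, 0]], [[-0.02, 0, 0], [0, 0, 0]], [[-0.02, 0, 0], [0, 0, 0]]]}}

```text
t: 19.4
ee_pos: [385.7, -10.7, 26.2]
orientation: [-2.33, 2.108, 0.0]
ft_force: [1.0, -0.6, 0.1]
width: 9.5
```

Run:
```python
from h import *
o=ctrl.get_obs();print(finv(o["ee_pos"]).round(1),np.round(o["joint_torque"],1),o["ft_force"],o["moment"])
snap("scene","scene13.png",(320,170,440,290),6)
im=snap("top","top13.png",(280,200,400,300),6)
```

```text
[   0.4 -183.1] [ -0.1 -39.4  -8.5  -0.1  -0.   -0. ] [ 1.02697625 -0.62420875  0.13305353] [ 0.27089884  0.11442367 -0.01125029]
```

View pics/top13.png

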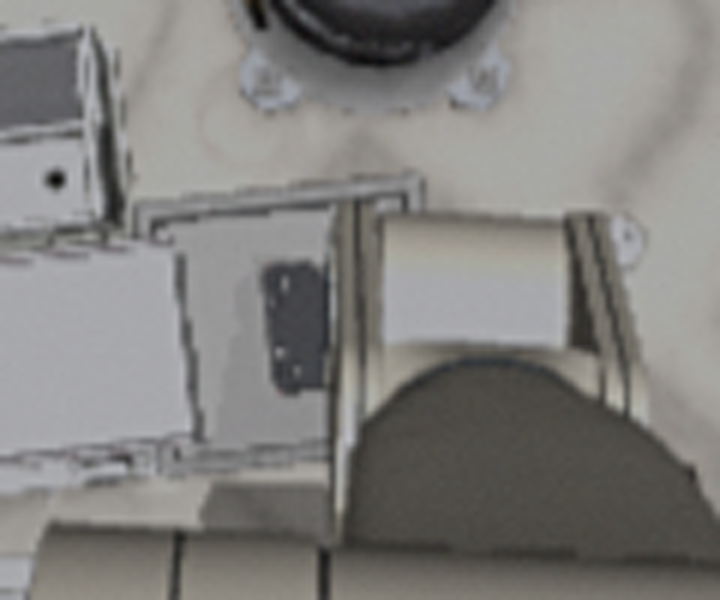

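>>> {"name": "move_arm", "arguments": {"motion": [[[-0.005, 0.0, 0], [0, 0, 0]], [[-0.01, 0, 0], [0, 0, 0]], [[-0.015, 0, 0], [0, 0, 0]], [[-0.02, 0, 0], [0, 0, 0]], [[-0.02, 0, 0], [0, 0, 0]]]}}

```text
t: 20.12
ee_pos: [385.4, -7.7, 26.2]
orientation: [2.33, -2.108, -0.0]
ft_force: [0.3, -0.2, 1.0]
width: 9.6
```

>>> {"name": "move_arm", "arguments": {"motion": [[[-0.005, 0.0, 0], [0, 0, 0]], [[-0.01, 0, 0], [0, 0, 0]], [[-0.015, 0, 0], [0, 0, 0]], [[-0.02, 0, 0], [0, 0, 0]], [[-0.02, 0, 0], [0, 0, 0]]]}}

```text
t: 20.75
ee_pos: [386.2, -5.1, 26.4]
orientation: [-2.33, 2.106, -0.003]
ft_force: [1.2, -6.6, 0.3]
width: 9.7
```

Run:
```python
from h import *
o=ctrl.get_obs();print(finv(o["ee_pos"]).round(1),o["ft_force"],o["moment"])
im=snap("scene","scene14.png",(320,170,440,290),6)
im=snap("top","top14.png",(280,200,400,300),6)
for p in ((-74,-28),(0,-28),(60,-28)): print(proj(im,(*f(*p),10)))
for c in("top","scene"):
  for n in("tote","spout_foot"): print(c,n,[(finv(q["location"]).round(1),round(q["p"],2)) for q in ctrl.pinpoint(c,n)[:1]])
```

```text
[   1.4 -177.5] [ 1.23927094 -6.64455083  0.34094168] [-0.75149818 -0.06326164  0.14145058]
[307.1943824  278.40208442]
[304.87359001 256.20562133]
[303.0123013 238.4039315]
top tote [(array([  -1.1, -104. ]), 0.78)]
top spout_foot []
scene tote [(array([   5. , -106.2]), 0.79)]
scene spout_foot [(array([ -0.4, -27.4]), 0.57)]
```

View pics/top14.png

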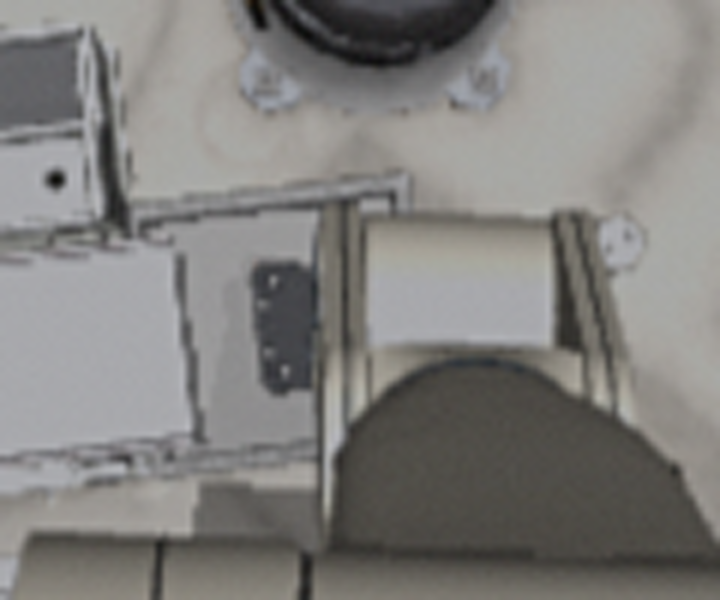

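View pics/scene14.png

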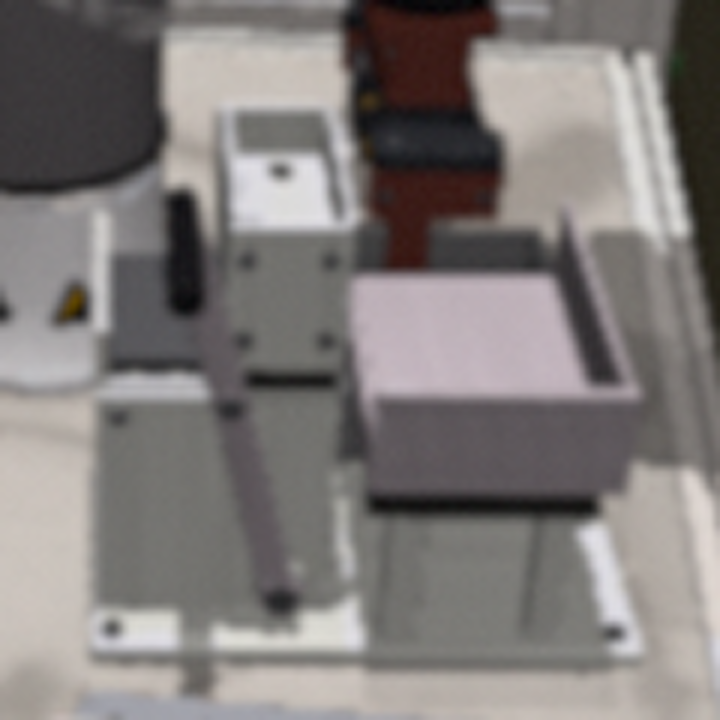

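>>> {"name": "move_arm", "arguments": {"motion": [[[0, 0, 0], [0, 0, 0]], [[0, 0, 0], [0, 0, 0]], [[0.0, 0, -0.04], [0, 0, 0]], [[0, 0, -0.25], [0, 0, 0]], [[0, 0, -0.6], [0, 0, 0]]], "gripper": 0.7}}

```text
t: 21.68
ee_pos: [383.8, -4.7, 116.4]
orientation: [2.328, -2.106, -0.005]
ft_force: [1.5, 0.2, 0.6]
width: 56.2
```

Run:
```python
from h import *
plan([(386,-5,200,-84.2),(388,20,260,-60)])
im=snap("top","top15.png",(280,200,400,300),6)
```

```text
at [383.8  -4.7 116.4] yaw -84.3 tiltz [-0.004  0.    -1.   ] t 21.68 F [1.5 0.2 0.6] w 56.2 q [-0.04  0.26  2.21  0.    0.67  1.43]
[[0.003, -0.012, -0.557], [0.004, 0.001, -0.001]]
[[-0.162, -0.041, -0.957], [0.004, 0.001, -0.404]]
```

View pics/top15.png

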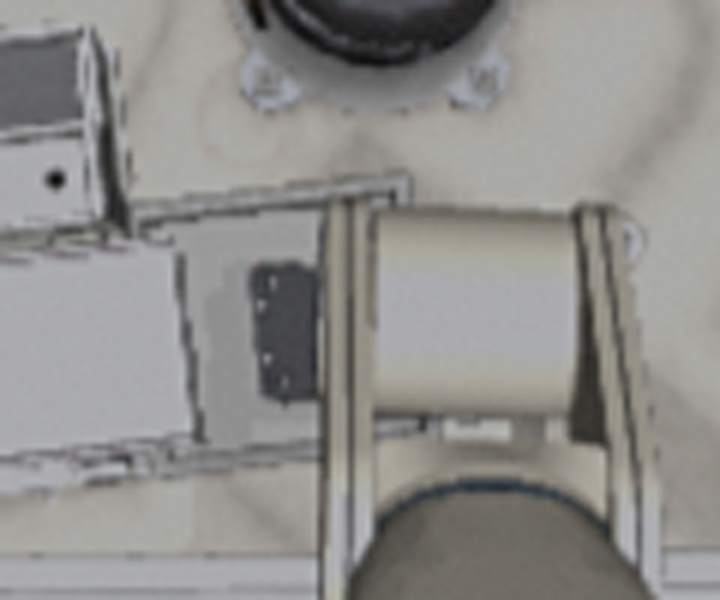

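>>> {"name": "move_arm", "arguments": {"motion": [[[0, 0, -0.25], [0, 0, 0]], [[0, -0.01, -0.55], [0, 0, -0.1]], [[-0.02, -0.02, -0.8], [0, 0, -0.25]], [[-0.08, -0.03, -0.95], [0, 0, -0.42]], [[-0.2, -0.05, -1], [0, 0, -0.6]]]}}

```text
t: 22.35
ee_pos: [390.1, 25.9, 267.9]
orientation: [-2.868, 1.278, -0.005]
ft_force: [0.3, 0.3, -0.9]
width: 61.4
```

Run:
```python
from h import *
plan([(400,80,330,-20),(410,150,360,-10)])
```

```text
at [390.1  25.9 267.9] yaw -48.0 tiltz [ 0.003  0.    -1.   ] t 22.35 F [ 0.3  0.3 -0.9] w 61.4 q [ 0.04 -0.    2.07  0.    1.07  0.87]
[[-0.223, -0.291, -0.413], [-0.002, -0.003, -0.467]]
[[-0.525, -0.653, -0.613], [-0.002, -0.003, -0.634]]
```

>>> {"name": "move_arm", "arguments": {"motion": [[[-0.06, -0.08, -0.15], [0, 0, -0.14]], [[-0.15, -0.2, -0.33], [0, 0, -0.28]], [[-0.27, -0.34, -0.45], [0, 0, -0.42]], [[-0.4, -0.5, -0.5], [0, 0, -0.55]], [[-0.55, -0.67, -0.5], [0, 0, -0.68]]]}}

```text
t: 22.98
ee_pos: [409.9, 155.2, 342.1]
orientation: [-3.135, 0.2, -0.003]
ft_force: [-0.3, -0.3, 0.2]
width: 61.5
```

Run:
```python
from h import *
L=f(133,136);print(L)
for c in("top","scene"): print([(np.round(q["location"],1),finv(q["location"]).round(1)) for q in ctrl.pinpoint(c,"lever_grip")[:2]])
plan([(450,240,340,0),(470,280,330,5.84)])
```

```text
[485.17160588 320.22700897]
[(array([490.3, 306.7, 224.2]), array([136.7, 122. ]))]
[(array([488.7, 310.8, 230.7]), array([135.6, 126.3]))]
at [409.8 156.3 341.3] yaw -7.3 tiltz [ 0.     0.001 -1.   ] t 23.07 F [-0.5  0.5 -0. ] w 61.2 q [0.34 0.   1.88 0.   1.25 0.46]
[[0.195, -0.588, 0.009], [-0.001, -0.0, -0.121]]
[[0.294, -0.869, 0.076], [-0.001, -0.0, -0.218]]
```

>>> {"name": "move_arm", "arguments": {"motion": [[[0.06, -0.17, 0], [0, 0, -0.04]], [[0.12, -0.35, 0], [0, 0, -0.09]], [[0.18, -0.53, 0.02], [0, 0, -0.13]], [[0.24, -0.7, 0.04], [0, 0, -0.18]], [[0.32, -0.88, 0.08], [0, 0, -0.22]]]}}

```text
t: 23.7
ee_pos: [474.8, 278.7, 329.1]
orientation: [3.137, 0.155, -0.0]
ft_force: [0.5, 0.1, 0.0]
width: 61.6
```

Run:
```python
from h import *
plan([(487.6,321.5,330,5.84),(487.6,321.5,260,5.84),(487.6,321.5,208,5.84)])
im=snap("top","top16.png",(200,200,330,300),6)
print(proj(im,(487.6,321.5,237)))
```

```text
at [474.8 278.7 329.1] yaw 5.7 tiltz [-0. -0. -1.] t 23.7 F [0.5 0.1 0. ] w 61.6 q [ 0.51  0.2   1.68 -0.    1.25  0.41]
[[0.113, -0.275, -0.006], [0.0, 0.0, -0.003]]
[[0.113, -0.276, 0.461], [0.0, 0.0, -0.003]]
[[0.113, -0.276, 0.807], [0.0, 0.0, -0.003]]
[240.29584615 216.50099943]
```

View pics/top16.png

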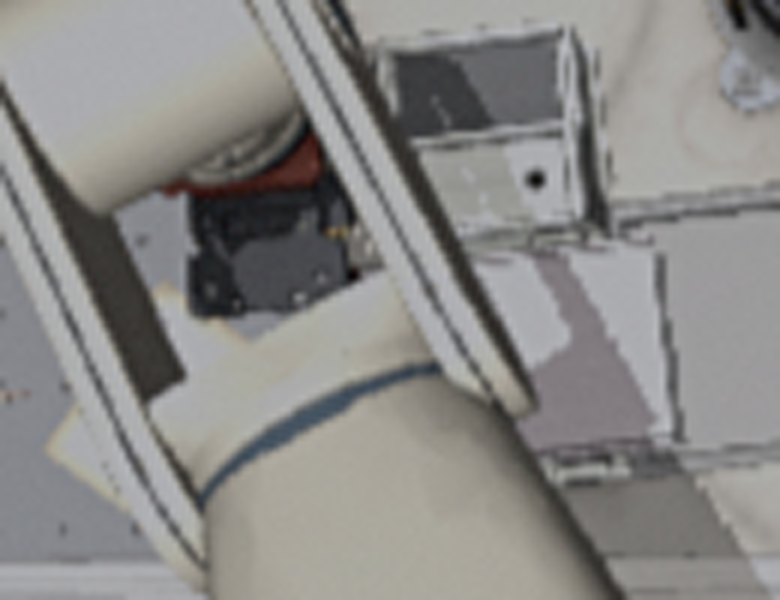

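>>> {"name": "move_arm", "arguments": {"motion": [[[0.06, -0.14, 0], [0, 0, 0]], [[0.1, -0.27, 0.1], [0, 0, 0]], [[0.1, -0.28, 0.3], [0, 0, 0]], [[0.1, -0.28, 0.55], [0, 0, 0]], [[0.1, -0.28, 0.75], [0, 0, 0]]]}}

```text
t: 24.38
ee_pos: [484.6, 322.1, 214.5]
orientation: [3.137, 0.155, -0.002]
ft_force: [-0.2, 0.1, 0.2]
width: 61.5
```

Run:
```python
from h import *
plan([(486,321.5,208,5.84)])
im=snap("scene","scene16.png",(300,150,420,250),6)
```

```text
at [484.6 322.1 214.5] yaw 5.6 tiltz [-0.001 -0.001 -1.   ] t 24.38 F [-0.2  0.1  0.2] w 61.5 q [ 0.57  0.37  1.73 -0.    1.04  0.47]
[[0.009, 0.005, 0.043], [0.001, 0.001, -0.003]]
```

View pics/scene16.png

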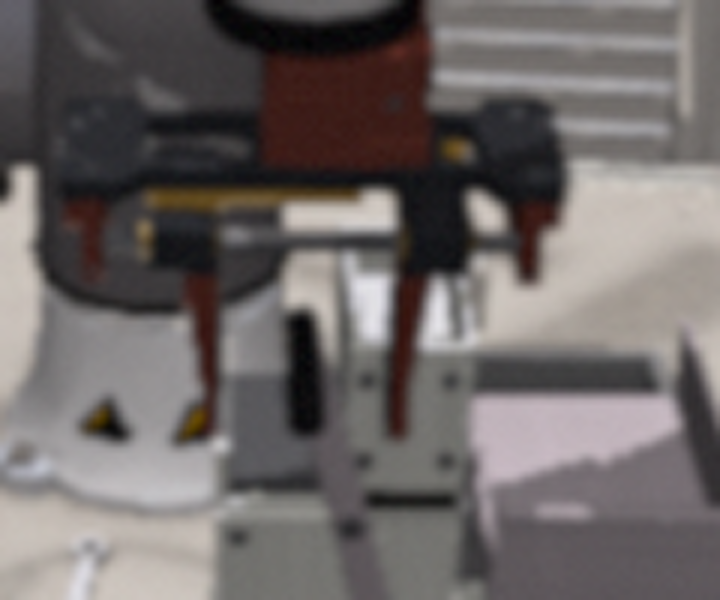

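>>> {"name": "move_arm", "arguments": {"motion": [[[0, 0, 0.03], [0, 0, 0]], [[0, 0, 0.055], [0, 0, 0]], [[0, 0, 0.055], [0, 0, 0]], [[0, 0, 0.055], [0, 0, 0]], [[0, 0, 0.055], [0, 0, 0]]], "gripper": 0.27}}

```text
t: 25.05
ee_pos: [485.7, 322.2, 209.0]
orientation: [-3.137, -0.155, -0.001]
ft_force: [0.4, 0.5, 1.3]
width: 23.6
```

Run:
```python
from h import *
o=ctrl.get_obs(); print(finv(o["ee_pos"]))
plan([(o["ee_pos"][0]-90*np.cos(FTH),o["ee_pos"][1]-90*np.sin(FTH),o["ee_pos"][2]+5,5.84)])
im=snap("scene","scene17.png",(300,150,420,250),6)
```

```text
[133.73015741 137.90932141]
at [485.7 322.2 209. ] yaw 5.7 tiltz [ 0.001  0.001 -1.   ] t 25.05 F [0.4 0.5 1.3] w 23.6 q [ 0.57  0.38  1.74 -0.    1.03  0.47]
[[-0.6, 0.002, -0.034], [-0.0, -0.001, -0.003]]
```

View pics/scene17.png

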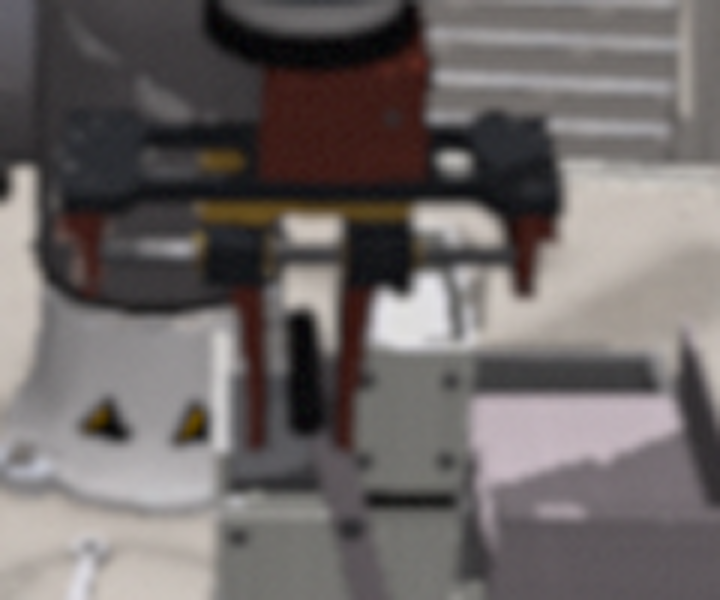

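>>> {"name": "move_arm", "arguments": {"motion": [[[-0.1, 0, -0.01], [0, 0, 0]], [[-0.22, 0, -0.02], [0, 0, 0]], [[-0.35, 0, -0.03], [0, 0, 0]], [[-0.48, 0, -0.03], [0, 0, 0]], [[-0.6, 0, -0.03], [0, 0, 0]]]}}

```text
t: 25.72
ee_pos: [398.4, 314.0, 214.4]
orientation: [-3.135, -0.156, -0.013]
ft_force: [12.8, 1.8, -10.3]
width: 24.1
```

>>> {"name": "move_arm", "arguments": {"motion": [[[-0.02, 0, 0], [0, 0, 0]], [[-0.035, 0, 0], [0, 0, 0]], [[-0.045, 0, 0], [0, 0, 0]], [[-0.055, 0, 0], [0, 0, 0]], [[-0.06, 0, 0], [0, 0, 0]]]}}

```text
t: 26.35
ee_pos: [388.6, 312.8, 213.3]
orientation: [-3.136, -0.156, -0.008]
ft_force: [10.7, 0.8, -6.6]
width: 24.0
```

Run:
```python
from h import *
o=ctrl.get_obs(); print(finv(o["ee_pos"]),o["ft_force"],o["t"],o["width"])
im=snap("scene","scene18.png",(300,150,420,270),5)
im=snap("top","top18.png",(230,190,350,290),6)
```

```text
[ 36.17302605 138.39999711] [10.65129014  0.80750083 -6.56881945] 26.35 24.020751800527258
```

View pics/scene18.png

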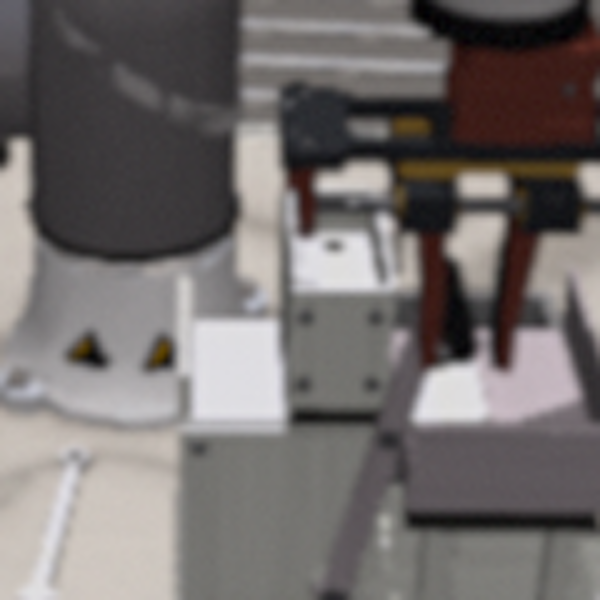

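View pics/top18.png

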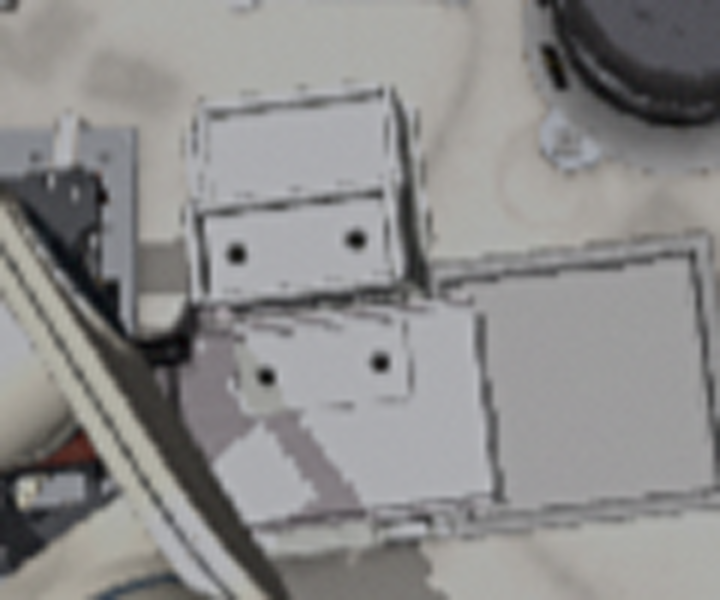

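>>> {"name": "move_arm", "arguments": {"motion": [[[-0.01, 0, -0.01], [0, 0, 0]], [[-0.02, 0, -0.01], [0, 0, 0]], [[-0.025, 0, -0.01], [0, 0, 0]], [[-0.025, 0, -0.01], [0, 0, 0]], [[-0.025, 0, -0.01], [0, 0, 0]]]}}

```text
t: 27.08
ee_pos: [385.1, 312.3, 214.7]
orientation: [-3.136, -0.156, -0.008]
ft_force: [11.3, -0.1, -7.8]
width: 23.8
```

Run:
```python
from h import *
o=ctrl.get_obs(); print(finv(o["ee_pos"]),o["ft_force"],o["t"],o["width"])
im=snap("top","top19.png",(230,190,350,290),6)
```

```text
[ 32.63361579 138.28652235] [11.26715483 -0.08063439 -7.8491283 ] 27.075 23.82891793113622
```

View pics/top19.png

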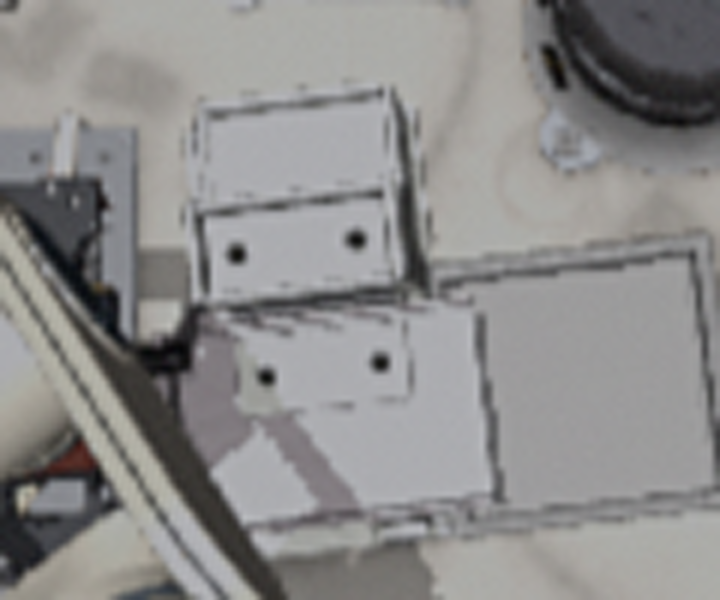

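Run:
```python
from h import *
im=ctrl.get_image("top")
for z in(117,145):
  h=[finv(ray(im,(230+u/6-.4,190+v/6-.4),z)) for u,v in((264,376),(380,362))]; print(z,np.round(h,1))
for z in (133,):
  print([finv(ray(im,(230+u/6-.4,190+v/6-.4),193)).round(1) for u,v in((236,253),(355,239))])
for c in("top",): print([(np.round(q["location"],0),finv(q["location"]).round(1),round(q["p"],2)) for q in ctrl.pinpoint(c,"plate_1")])
```

```text
117 [[23.5 63.8]
 [24.1  2.7]]
145 [[23.3 60.7]
 [23.8  0.8]]
[array([84.8, 63.5]), array([85.2,  3.8])]
[(array([843., 177.,   1.]), array([474.2, -43.1]), 0.87), (array([448., 209., 180.]), array([84.2, 29. ]), 0.59)]
```

>>> {"name": "move_arm", "arguments": {"motion": [[[-0.01, 0, -0.01], [0, 0, 0]], [[-0.015, 0, -0.01], [0, 0, 0]], [[-0.02, 0, -0.01], [0, 0, 0]], [[-0.02, 0, -0.01], [0, 0, 0]], [[-0.02, 0, -0.01], [0, 0, 0]]]}}

```text
t: 27.85
ee_pos: [384.5, 312.4, 216.4]
orientation: [-3.136, -0.157, -0.016]
ft_force: [20.9, 0.6, -15.1]
width: 24.0
```

Run:
```python
from h import *
plan([(485.7,322.2,209,5.84)])
```

```text
at [384.5 312.4 216.4] yaw 5.7 tiltz [ 0.01   0.003 -1.   ] t 27.85 F [ 20.9   0.6 -15.1] w 24.0 q [ 0.66  0.24  1.92 -0.    0.97  0.56]
[[0.677, 0.002, 0.056], [-0.001, -0.01, -0.002]]
```

>>> {"name": "move_arm", "arguments": {"motion": [[[0.14, 0, 0.01], [0, 0, 0]], [[0.28, 0, 0.02], [0, 0, 0]], [[0.42, 0, 0.03], [0, 0, 0]], [[0.56, 0, 0.04], [0, 0, 0]], [[0.69, 0, 0.05], [0, 0, 0]]]}}

```text
t: 28.48
ee_pos: [484.1, 321.7, 207.8]
orientation: [3.137, 0.155, -0.002]
ft_force: [0.7, 0.5, 0.2]
width: 23.6
```

>>> {"name": "move_arm", "arguments": {"motion": [[[0, 0, 0], [0, 0, 0]], [[0, 0, 0], [0, 0, 0]], [[0, 0, 0], [0, 0, 0]], [[0, 0, 0], [0, 0, 0]], [[0, 0, 0], [0, 0, 0]]]}}

```text
t: 29.1
ee_pos: [483.0, 321.9, 208.6]
orientation: [-3.138, -0.156, -0.0]
ft_force: [0.2, -1.2, -0.1]
width: 23.9
```

Run:
```python
from h import *
o=ctrl.get_obs(); print(finv(o["ee_pos"]),o["ft_force"],o["t"],o["width"])
im=snap("scene","scene20.png",(300,150,420,270),5)
im=snap("top","top20.png",(230,190,350,290),6)
```

```text
[131.02450281 137.91018568] [ 0.20713217 -1.21467717 -0.1142364 ] 29.1 23.859366756207496
```

View pics/scene20.png

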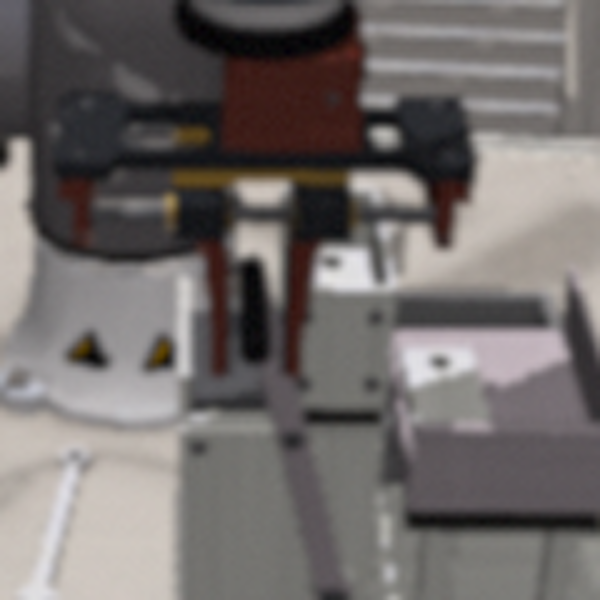

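View pics/top20.png

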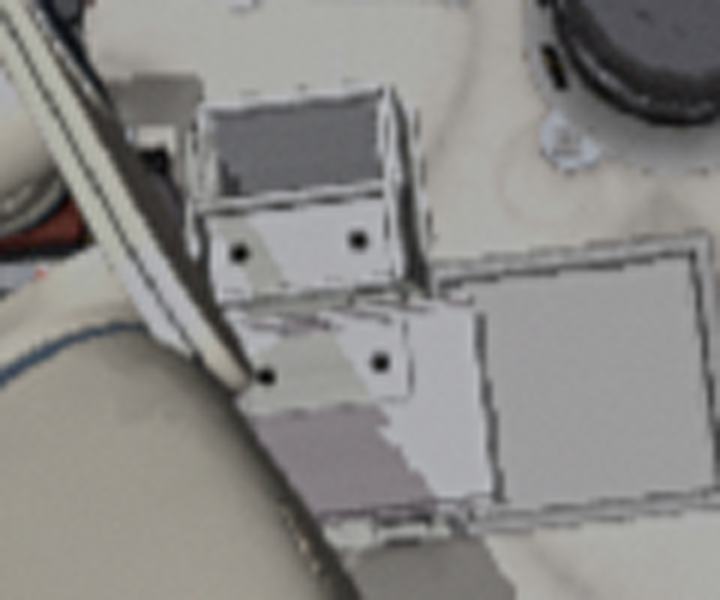

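>>> {"name": "move_arm", "arguments": {"motion": [[[-0.1, 0, -0.01], [0, 0, 0]], [[-0.22, 0, -0.02], [0, 0, 0]], [[-0.35, 0, -0.03], [0, 0, 0]], [[-0.48, 0, -0.04], [0, 0, 0]], [[-0.59, 0, -0.05], [0, 0, 0]]]}}

```text
t: 29.82
ee_pos: [396.9, 313.5, 216.5]
orientation: [-3.136, -0.156, -0.01]
ft_force: [12.4, 1.2, -9.0]
width: 24.2
```

>>> {"name": "move_arm", "arguments": {"motion": [[[-0.03, 0, 0], [0, 0, 0]], [[-0.05, 0, 0], [0, 0, 0]], [[-0.07, 0, 0], [0, 0, 0]], [[-0.083, 0, 0], [0, 0, 0]], [[-0.083, 0, 0], [0, 0, 0]]]}}

```text
t: 30.45
ee_pos: [385.0, 312.3, 216.2]
orientation: [-3.136, -0.156, -0.009]
ft_force: [12.2, 0.1, -8.7]
width: 23.8
```

Run:
```python
from h import *
o=ctrl.get_obs(); print(finv(o["ee_pos"]),o["ee_pos"],o["ft_force"],o["t"],o["width"])
im=snap("top","top21.png",(230,190,350,290),6)
```

```text
[ 32.57347882 138.30431448] [385.03184089 312.30088195 216.19623833] [12.18039216  0.0736265  -8.72084167] 30.45 23.835620450053092
```

View pics/top21.png

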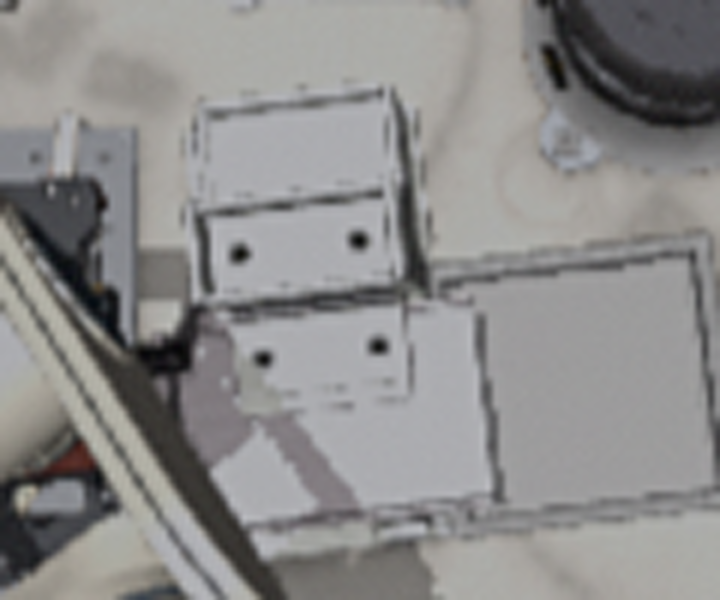

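>>> {"name": "move_arm", "arguments": {"motion": [[[-0.01, 0, 0], [0, 0, 0]], [[-0.017, 0, 0], [0, 0, 0]], [[-0.017, 0, 0], [0, 0, 0]], [[-0.017, 0, 0], [0, 0, 0]], [[-0.017, 0, 0], [0, 0, 0]]]}}

```text
t: 31.12
ee_pos: [384.5, 312.3, 216.2]
orientation: [-3.136, -0.157, -0.015]
ft_force: [20.9, 0.2, -15.1]
width: 23.9
```

>>> {"name": "move_arm", "arguments": {"motion": [[[0.14, 0, 0.01], [0, 0, 0]], [[0.28, 0, 0.02], [0, 0, 0]], [[0.42, 0, 0.03], [0, 0, 0]], [[0.56, 0, 0.04], [0, 0, 0]], [[0.69, 0, 0.05], [0, 0, 0]]]}}

```text
t: 31.75
ee_pos: [484.1, 321.7, 207.8]
orientation: [3.137, 0.155, -0.002]
ft_force: [0.7, 0.0, -0.4]
width: 23.5
```

>>> {"name": "move_arm", "arguments": {"motion": [[[0, 0, 0], [0, 0, 0]], [[0, 0, 0], [0, 0, 0]], [[0, 0, 0], [0, 0, 0]], [[0, 0, 0], [0, 0, 0]], [[0, 0, 0], [0, 0, 0]]]}}

```text
t: 32.38
ee_pos: [483.0, 321.9, 208.6]
orientation: [-3.138, -0.156, -0.0]
ft_force: [-0.4, 0.3, -0.0]
width: 23.8
```

Run:
```python
from h import *
o=ctrl.get_obs(); print(finv(o["ee_pos"]),o["ee_pos"],o["ft_force"],o["t"],o["width"])
im=snap("scene","scene22.png",(300,150,420,270),5)
im=snap("top","top22.png",(230,190,350,290),6)
```

```text
[131.00458721 137.90260547] [482.99295777 321.91670485 208.60890416] [-0.41866634  0.25305121 -0.02336347] 32.375 23.76789590027595
```

View pics/scene22.png

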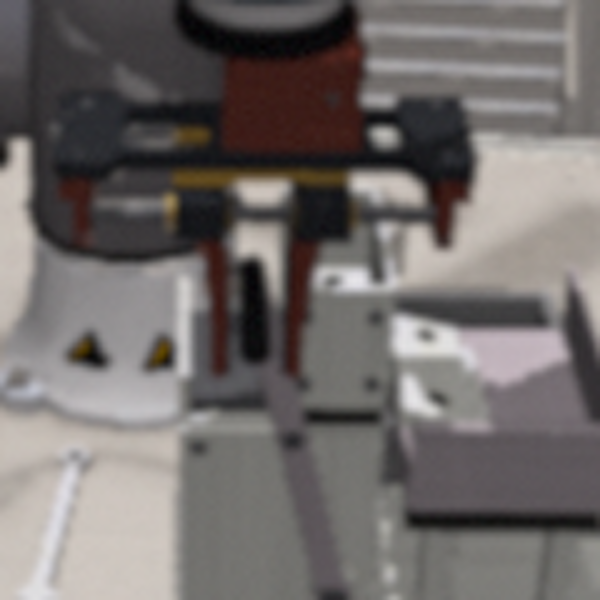

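View pics/top22.png

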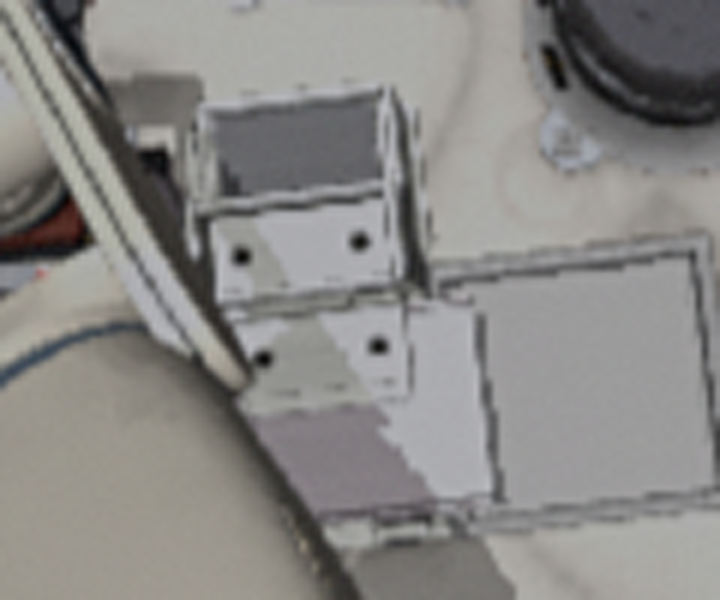

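>>> {"name": "move_arm", "arguments": {"motion": [[[-0.1, 0, -0.01], [0, 0, 0]], [[-0.22, 0, -0.02], [0, 0, 0]], [[-0.35, 0, -0.03], [0, 0, 0]], [[-0.48, 0, -0.04], [0, 0, 0]], [[-0.59, 0, -0.05], [0, 0, 0]]]}}

```text
t: 33.1
ee_pos: [396.9, 313.5, 216.4]
orientation: [-3.136, -0.156, -0.009]
ft_force: [13.1, -0.2, -9.3]
width: 24.1
```

>>> {"name": "move_arm", "arguments": {"motion": [[[-0.03, 0, 0], [0, 0, 0]], [[-0.05, 0, 0], [0, 0, 0]], [[-0.08, 0, 0], [0, 0, 0]], [[-0.1, 0, 0], [0, 0, 0]], [[-0.1, 0, 0], [0, 0, 0]]]}}

```text
t: 33.72
ee_pos: [384.5, 312.3, 216.2]
orientation: [-3.136, -0.157, -0.016]
ft_force: [20.5, 0.4, -14.4]
width: 24.1
```

Run:
```python
from h import *
o=ctrl.get_obs(); print(finv(o["ee_pos"]),o["ee_pos"],o["ft_force"],o["t"],o["width"])
im=snap("top","top23.png",(230,190,350,290),6)
```

```text
[ 32.05996566 138.39478229] [384.51178774 312.33862984 216.24722978] [ 20.45397673   0.40250165 -14.43151732] 33.725 24.10033450337217
```

View pics/top23.png

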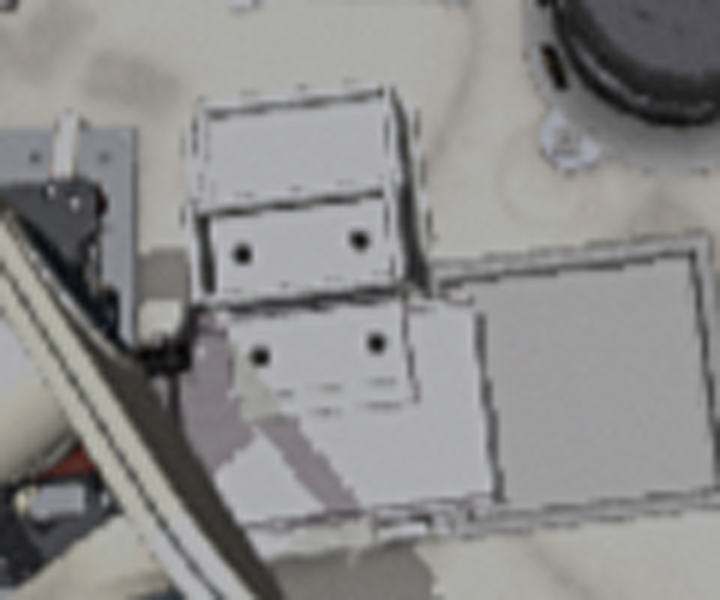

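>>> {"name": "move_arm", "arguments": {"motion": [[[0.14, 0, 0.01], [0, 0, 0]], [[0.28, 0, 0.02], [0, 0, 0]], [[0.42, 0, 0.03], [0, 0, 0]], [[0.56, 0, 0.04], [0, 0, 0]], [[0.69, 0, 0.05], [0, 0, 0]]]}}

```text
t: 34.4
ee_pos: [484.0, 321.6, 207.8]
orientation: [3.137, 0.155, -0.002]
ft_force: [-0.5, -0.3, 0.0]
width: 23.7
```

>>> {"name": "move_arm", "arguments": {"motion": [[[0, 0, 0], [0, 0, 0]], [[0, 0, 0], [0, 0, 0]], [[0, 0, 0], [0, 0, 0]], [[0, 0, -0.02], [0, 0, 0]], [[0, 0, -0.15], [0, 0, 0]]], "gripper": 0.6}}

```text
t: 35.02
ee_pos: [482.2, 321.5, 230.4]
orientation: [3.136, 0.156, -0.003]
ft_force: [-0.7, 0.0, 0.6]
width: 52.4
```

Run:
```python
from h import *
o=ctrl.get_obs(); print(o["t"],finv(o["ee_pos"]))
im=snap("scene","scene24.png",(300,150,440,270),5)
im=snap("top","top24.png",(230,190,350,290),6)
for c in("top","scene"): print([(np.round(q["location"],1),finv(q["location"]).round(1)) for q in ctrl.pinpoint(c,"tray_edge")[:2]])
p=f(0,150);q=f(60,140)
plan([(*f(133,138),300,5.84),(*f(60,160),300,5.84)])
```

```text
35.025 [130.15010746 137.53908016]
[]
[(array([356.8, 287. , 154. ]), array([  1.9, 116. ]))]
at [483.2 322.  231.2] yaw 5.7 tiltz [ 0.001  0.001 -1.   ] t 35.23 F [0.1 0.1 0. ] w 52.7 q [ 0.57  0.35  1.72 -0.    1.07  0.47]
[[0.012, -0.001, -0.458], [-0.0, -0.001, -0.003]]
[[-0.475, -0.146, -0.459], [-0.0, -0.001, -0.003]]
```

View pics/scene24.png

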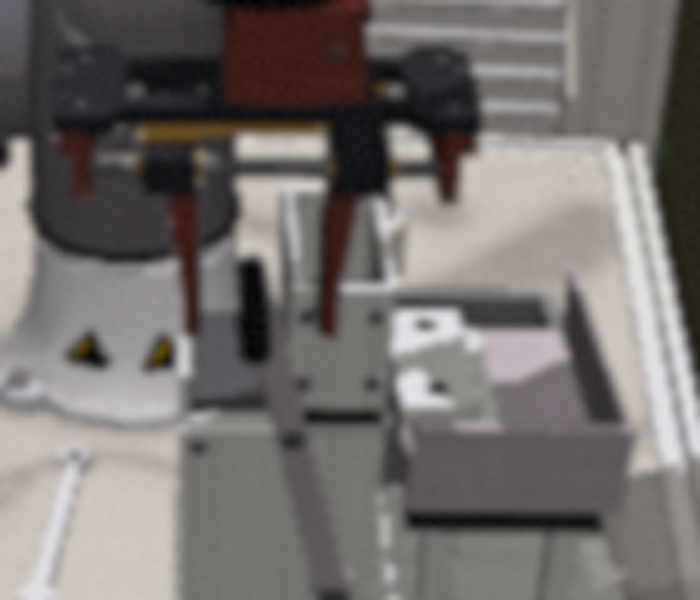

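View pics/top24.png

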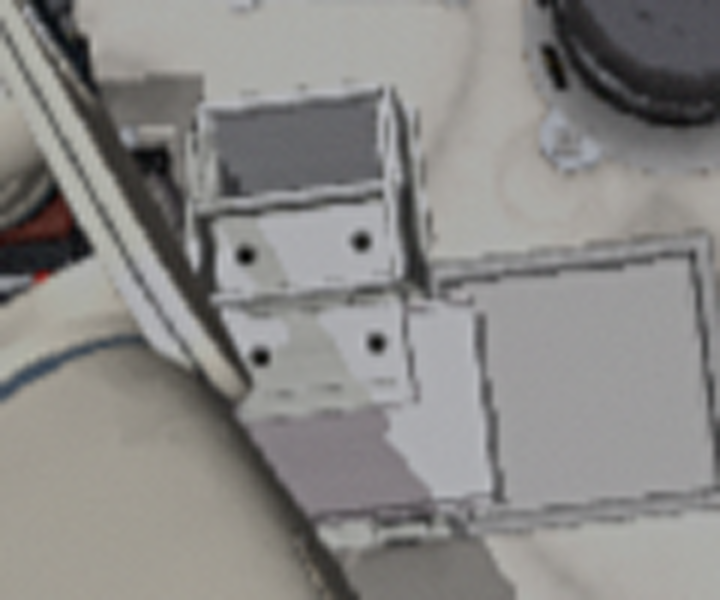

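Run:
```python
from h import *
plan([(*f(60,160),275,5.84),(*f(-5,160),240,5.84)])
```

```text
at [483.2 322.  231.2] yaw 5.7 tiltz [ 0.001  0.001 -1.   ] t 35.23 F [0.1 0.1 0. ] w 52.7 q [ 0.57  0.35  1.72 -0.    1.07  0.47]
[[-0.475, -0.146, -0.292], [-0.0, -0.001, -0.003]]
[[-0.909, -0.145, -0.059], [-0.0, -0.001, -0.003]]
```

>>> {"name": "move_arm", "arguments": {"motion": [[[0, 0, -0.18], [0, 0, 0]], [[-0.1, -0.03, -0.3], [0, 0, 0]], [[-0.38, -0.1, -0.3], [0, 0, 0]], [[-0.66, -0.14, -0.25], [0, 0, 0]], [[-0.9, -0.145, -0.1], [0, 0, 0]]], "gripper": 0}}

```text
t: 35.85
ee_pos: [344.9, 330.5, 246.4]
orientation: [-3.136, -0.156, -0.002]
ft_force: [0.3, -0.1, 0.2]
width: 5.8
```

Run:
```python
from h import *
plan([(*f(-5,155),200,5.84),(*f(-5,148),138,5.84)])
```

```text
at [344.9 330.5 246.4] yaw 5.7 tiltz [ 0.001  0.002 -1.   ] t 35.85 F [ 0.3 -0.1  0.2] w 5.8 q [0.74 0.17 1.93 0.   1.04 0.64]
[[0.003, 0.037, 0.309], [-0.001, -0.001, -0.002]]
[[0.002, 0.085, 0.722], [-0.001, -0.001, -0.002]]
```

>>> {"name": "move_arm", "arguments": {"motion": [[[0, 0.02, 0.14], [0, 0, 0]], [[0, 0.03, 0.3], [0, 0, 0]], [[0, 0.05, 0.48], [0, 0, 0]], [[0, 0.07, 0.64], [0, 0, 0]], [[0, 0.085, 0.72], [0, 0, 0]]]}}

```text
t: 36.48
ee_pos: [346.6, 316.8, 136.9]
orientation: [3.137, 0.156, -0.003]
ft_force: [-0.8, -0.3, 0.0]
width: 0.1
```

>>> {"name": "move_arm", "arguments": {"motion": [[[0, 0.03, 0], [0, 0, 0]], [[0, 0.06, 0], [0, 0, 0]], [[0, 0.09, 0], [0, 0, 0]], [[0, 0.11, 0], [0, 0, 0]], [[0, 0.12, 0], [0, 0, 0]]]}}

```text
t: 37.1
ee_pos: [350.0, 299.4, 138.2]
orientation: [-3.137, -0.155, -0.001]
ft_force: [0.7, -0.1, 0.0]
width: 0.3
```

Run:
```python
from h import *
o=ctrl.get_obs(); print(o["t"],finv(o["ee_pos"]))
im=snap("scene","scene25.png",(300,120,440,270),5)
plan([])
```

```text
37.1 [ -3.61969577 129.06325974]
at [349.9 299.3 138.1] yaw 5.7 tiltz [ 0.  0. -1.] t 37.15 F [-0.6  0.1  0.6] w 0.3 q [ 0.68  0.32  2.05 -0.    0.78  0.58]
```

View pics/scene25.png

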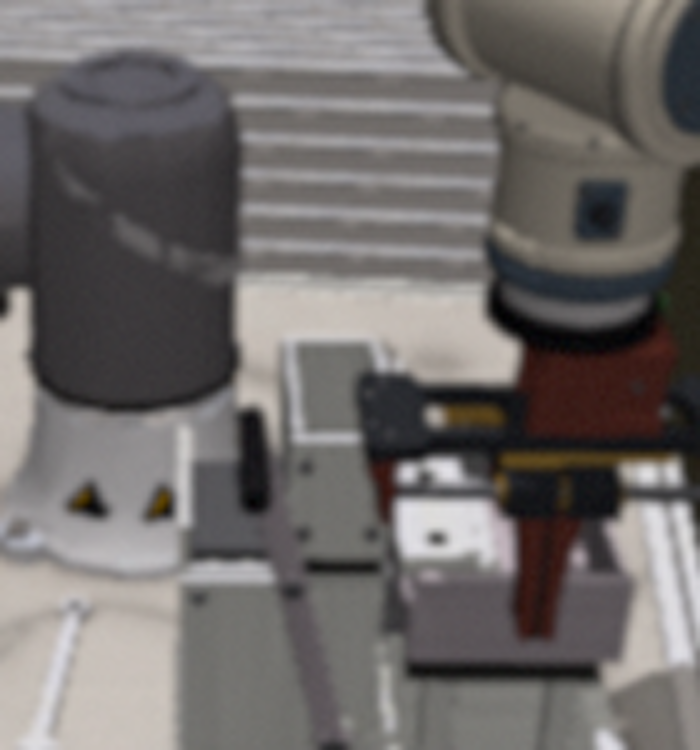

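Run:
```python
from h import *
o=ctrl.get_obs();y0=finv(o["ee_pos"])[1];z0=o["ee_pos"][2]
h=46
for off in (14,):
  for t in np.arange(0,.86,.05):
    y=off+112*np.cos(t)-h*np.sin(t);z=92+112*np.sin(t)+h*np.cos(t); print(round(t,2),round(y,1),round(z,1),"rel",round((y0-y)/150,3),round((z0-z)/150,3))
```

```text
0.0 126.0 138.0 rel 0.02 0.001
0.05 123.6 143.5 rel 0.036 -0.036
0.1 120.8 149.0 rel 0.054 -0.072
0.15 117.9 154.2 rel 0.074 -0.107
0.2 114.6 159.3 rel 0.096 -0.141
0.25 111.1 164.3 rel 0.119 -0.174
0.3 107.4 169.0 rel 0.144 -0.206
0.35 103.4 173.6 rel 0.17 -0.237
0.4 99.2 178.0 rel 0.198 -0.266
0.45 94.8 182.1 rel 0.228 -0.293
0.5 90.2 186.1 rel 0.258 -0.32
0.55 85.4 189.8 rel 0.29 -0.344
0.6 80.5 193.2 rel 0.323 -0.367
0.65 75.3 196.4 rel 0.358 -0.388
0.7 70.0 199.3 rel 0.393 -0.408
0.75 64.6 202.0 rel 0.429 -0.426
0.8 59.0 204.4 rel 0.466 -0.442
0.85 53.4 206.5 rel 0.504 -0.456
```

>>> {"name": "move_arm", "arguments": {"motion": [[[0, 0.01, 0], [0, 0, 0]], [[0, 0.02, 0], [0, 0, 0]], [[0, 0.036, -0.03], [0, 0, 0]], [[0, 0.054, -0.065], [0, 0, 0]], [[0, 0.074, -0.1], [0, 0, 0]]]}}

```text
t: 37.78
ee_pos: [351.1, 288.6, 153.5]
orientation: [-3.137, -0.155, -0.001]
ft_force: [0.7, 2.6, -1.3]
width: 0.4
```

Run:
```python
from h import *
o=ctrl.get_obs(); print(o["t"],finv(o["ee_pos"]),o["ee_pos"],o["ft_force"])
im=snap("scene","scene26.png",(350,120,440,270),5)
```

```text
37.775 [ -3.63012906 118.23155597] [351.05855264 288.64855559 153.45591168] [ 0.67381089  2.56218758 -1.34677978]
```

View pics/scene26.png

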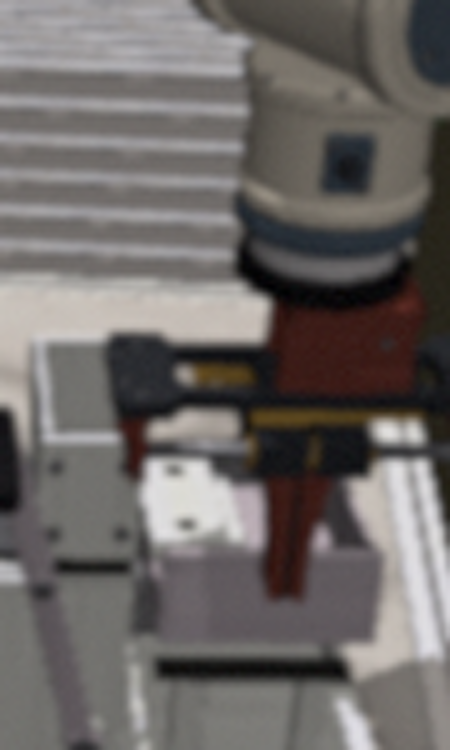

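>>> {"name": "move_arm", "arguments": {"motion": [[[0, 0.03, -0.04], [0, 0, 0]], [[0, 0.06, -0.085], [0, 0, 0]], [[0, 0.1, -0.13], [0, 0, 0]], [[0, 0.14, -0.175], [0, 0, 0]], [[0, 0.19, -0.215], [0, 0, 0]]]}}

```text
t: 38.45
ee_pos: [354.3, 260.6, 186.2]
orientation: [-3.136, -0.155, -0.002]
ft_force: [-0.6, 6.1, 6.6]
width: 0.5
```

Run:
```python
from h import *
o=ctrl.get_obs(); print(o["t"],finv(o["ee_pos"]),o["ee_pos"],o["ft_force"])
im=snap("scene","scene27.png",(330,120,440,270),5)
im=snap("top","top27.png",(260,200,380,300),6)
```

```text
38.45 [-3.24805686 90.01860215] [354.30933333 260.62090554 186.23448717] [-0.55578194  6.14288762  6.55729298]
```

View pics/scene27.png

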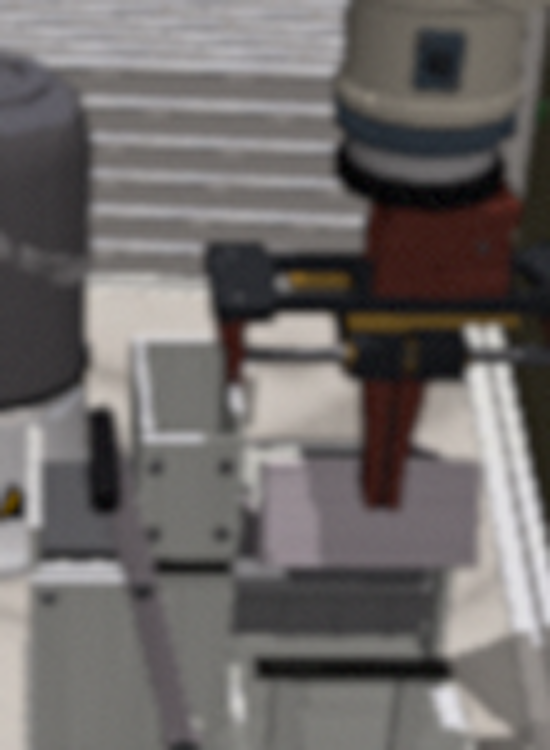

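View pics/top27.png

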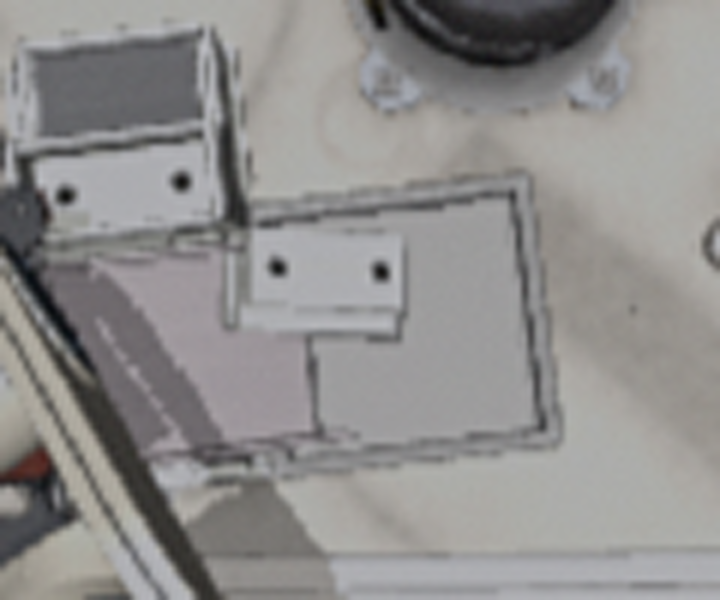

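Plates are sliding out as a group into the tote. Continue to the stop.

>>> {"name": "move_arm", "arguments": {"motion": [[[0, 0.035, -0.025], [0, 0, 0]], [[0, 0.07, -0.05], [0, 0, 0]], [[0, 0.105, -0.07], [0, 0, 0]], [[0, 0.14, -0.09], [0, 0, 0]], [[0, 0.18, -0.11], [0, 0, 0]]]}}

```text
t: 39.17
ee_pos: [357.3, 234.0, 202.7]
orientation: [-3.136, -0.155, -0.003]
ft_force: [0.1, 4.3, 7.8]
width: 0.5
```

Run:
```python
from h import *
o=ctrl.get_obs(); print(o["t"],finv(o["ee_pos"]),o["ee_pos"],o["ft_force"])
im=snap("scene","scene28.png",(330,120,440,270),5)
im=snap("top","top28.png",(260,200,380,300),6)
```

```text
39.175 [-2.99062229 63.20514375] [357.29372344 233.97280543 202.71942884] [0.14391475 4.3006367  7.81476017]
```

View pics/scene28.png

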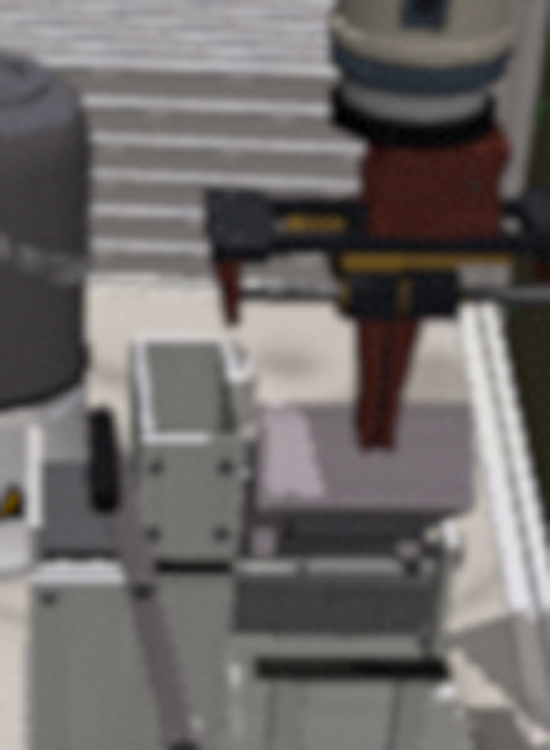

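View pics/top28.png

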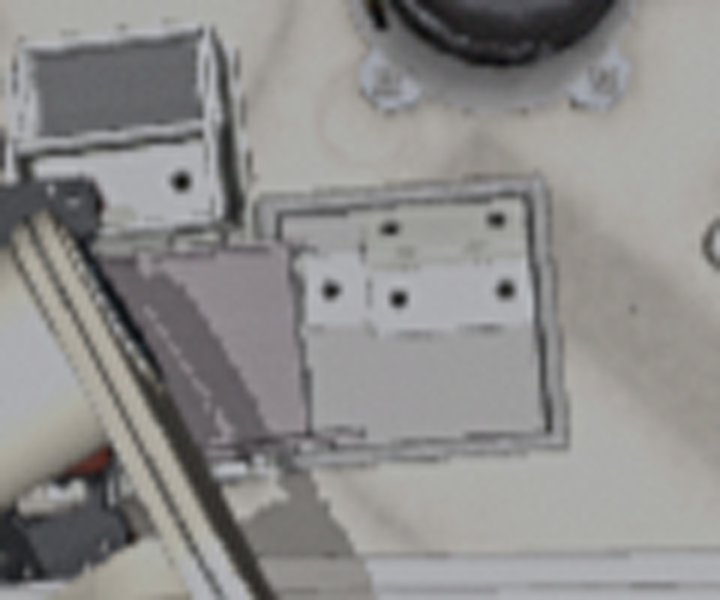

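>>> {"name": "move_arm", "arguments": {"motion": [[[0, -0.035, 0.02], [0, 0, 0]], [[0, -0.08, 0.05], [0, 0, 0]], [[0, -0.13, 0.08], [0, 0, 0]], [[0, -0.18, 0.115], [0, 0, 0]], [[0, -0.23, 0.155], [0, 0, 0]]]}}

```text
t: 39.9
ee_pos: [353.4, 268.5, 178.8]
orientation: [-3.136, -0.155, -0.002]
ft_force: [0.6, 4.1, 1.8]
width: 0.1
```

>>> {"name": "move_arm", "arguments": {"motion": [[[0, -0.04, 0.04], [0, 0, 0]], [[0, -0.08, 0.09], [0, 0, 0]], [[0, -0.12, 0.14], [0, 0, 0]], [[0, -0.16, 0.2], [0, 0, 0]], [[0, -0.2, 0.25], [0, 0, 0]]]}}

```text
t: 40.52
ee_pos: [349.3, 296.9, 139.9]
orientation: [3.136, 0.156, -0.002]
ft_force: [0.1, -0.5, -0.5]
width: 0.5
```

Run:
```python
from h import *
o=ctrl.get_obs(); print(o["t"],finv(o["ee_pos"]),o["ee_pos"],o["ft_force"])
im=snap("scene","scene29.png",(330,120,440,270),5)
im=snap("top","top29.png",(260,200,380,300),6)
```

```text
40.525 [ -4.51571273 126.61606779] [349.32443418 296.89944222 139.93841493] [ 0.05419461 -0.50679002 -0.47066901]
```

View pics/scene29.png

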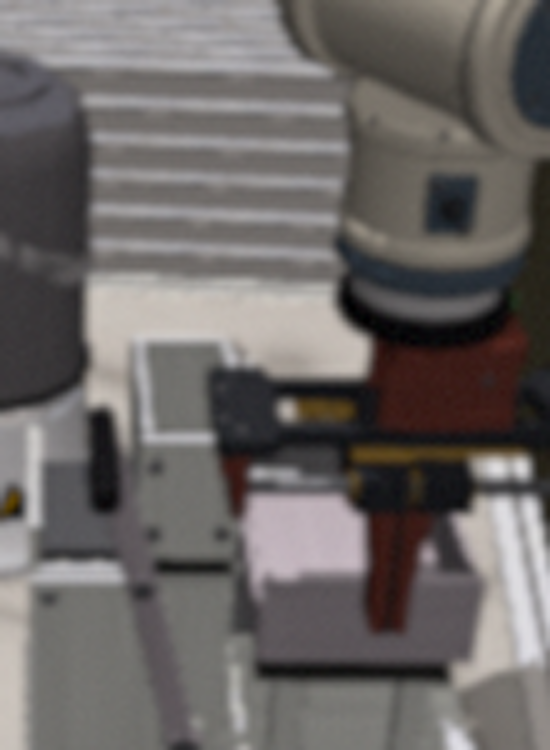

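View pics/top29.png

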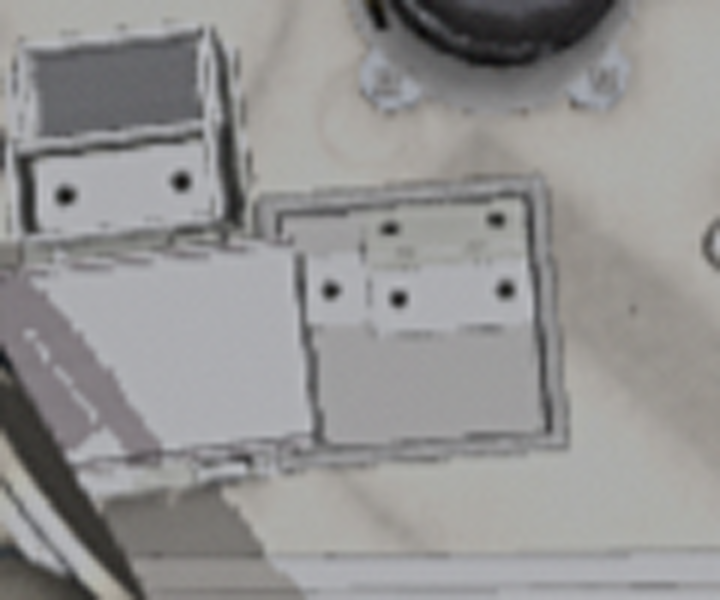

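Run:
```python
from h import *
im=ctrl.get_image("top")
for n,uv in dict(a=(262,200),b=(543,176),c=(566,446)).items(): print(n,finv(ray(im,(260+uv[0]/6-.4,200+uv[1]/6-.4),50)).round(1))
# reference: pressed pose top14 (-y,+x corner) crop offset 280,200 scale 6 (408,172)
print(finv(ray(im,(280+408/6-.4,200+172/6-.4),50)).round(1))
print([finv(q["location"]).round(1) for q in ctrl.pinpoint("top","tote")[:1]],[finv(q["location"]).round(1) for q in ctrl.pinpoint("scene","spout_foot")[:1]])
plan([(*f(-4,145),190,5.84),(*f(-4,150),270,5.84)])
```

```text
a [ 76.5 -32.4]
b [  72.6 -187.4]
c [ -74.2 -182.7]
[  75.7 -179.5]
[array([   0. , -108.8])] [array([  1.5, -27.1])]
at [349.6 296.9 140.7] yaw 5.7 tiltz [-0.001 -0.001 -1.   ] t 40.77 F [0.2 1.1 0.6] w 0.2 q [ 0.68  0.31  2.05 -0.    0.78  0.58]
[[0.001, -0.122, -0.329], [0.001, 0.001, -0.003]]
[[0.0, -0.155, -0.862], [0.001, 0.001, -0.003]]
```

>>> {"name": "move_arm", "arguments": {"motion": [[[0, -0.1, -0.1], [0, 0, 0]], [[0, -0.14, -0.35], [0, 0, 0]], [[0, -0.15, -0.65], [0, 0, 0.05]], [[0.02, -0.15, -0.88], [0, 0, 0.13]], [[0.06, -0.1, -1], [0, 0, 0.25]]]}}

```text
t: 41.4
ee_pos: [357.9, 313.5, 293.3]
orientation: [-3.129, 0.26, -0.004]
ft_force: [1.0, -0.0, 0.2]
width: 0.4
```

Run:
```python
from h import *
plan([(370,240,345,-35),(395,170,345,-60)])
```

```text
at [357.9 313.5 293.3] yaw -9.5 tiltz [ 0.002  0.002 -1.   ] t 41.4 F [ 1.  -0.   0.2] w 0.4 q [ 0.69  0.11  1.88 -0.    1.15  0.86]
[[0.161, 0.469, -0.345], [-0.002, -0.002, 0.425]]
[[0.403, 0.902, -0.346], [-0.003, -0.001, 0.842]]
```

>>> {"name": "move_arm", "arguments": {"motion": [[[0.03, 0.1, -0.2], [0, 0, 0.16]], [[0.09, 0.27, -0.34], [0, 0, 0.33]], [[0.18, 0.48, -0.35], [0, 0, 0.5]], [[0.29, 0.7, -0.35], [0, 0, 0.67]], [[0.4, 0.9, -0.35], [0, 0, 0.84]]]}}

```text
t: 42.02
ee_pos: [394.6, 168.8, 343.7]
orientation: [-2.72, 1.572, -0.001]
ft_force: [0.8, 0.5, 0.2]
width: 0.3
```

Run:
```python
from h import *
plan([(392,90,335,-75),(390,30,310,-84.2)])
```

```text
at [394.6 168.8 343.7] yaw -60.1 tiltz [ 0. -0. -1.] t 42.02 F [0.8 0.5 0.2] w 0.3 q [ 0.38 -0.02  1.9  -0.    1.26  1.43]
[[0.446, 0.277, 0.058], [-0.0, -0.0, 0.249]]
[[0.786, 0.488, 0.225], [-0.0, -0.0, 0.402]]
```

>>> {"name": "move_arm", "arguments": {"motion": [[[0.15, 0.09, 0], [0, 0, 0.08]], [[0.31, 0.19, 0.03], [0, 0, 0.16]], [[0.48, 0.29, 0.08], [0, 0, 0.25]], [[0.64, 0.39, 0.15], [0, 0, 0.33]], [[0.8, 0.49, 0.23], [0, 0, 0.4]]]}}

```text
t: 42.65
ee_pos: [391.4, 28.4, 308.9]
orientation: [-2.337, 2.1, -0.001]
ft_force: [0.1, -0.5, -0.2]
width: 0.2
```

Run:
```python
from h import *
print(f(8,-220))
plan([(*f(8,-180),250,-84.2),(*f(8,-222),180,-84.2)])
```

```text
[397.04366198 -46.64417483]
at [391.4  28.4 308.9] yaw -83.9 tiltz [ 0.001 -0.    -1.   ] t 42.65 F [ 0.1 -0.5 -0.2] w 0.2 q [ 0.04 -0.05  2.01 -0.    1.18  1.51]
[[0.235, 0.015, 0.393], [-0.0, -0.0, 0.005]]
[[0.515, 0.016, 0.86], [-0.0, -0.0, 0.005]]
```

>>> {"name": "move_arm", "arguments": {"motion": [[[0.12, 0, 0.15], [0, 0, 0]], [[0.26, 0.01, 0.35], [0, 0, 0]], [[0.4, 0.015, 0.55], [0, 0, 0]], [[0.515, 0.015, 0.75], [0, 0, 0]], [[0.515, 0.015, 0.95], [0, 0, 0]]]}}

```text
t: 43.28
ee_pos: [397.9, -48.5, 165.9]
orientation: [-2.338, 2.099, -0.001]
ft_force: [-0.0, -0.2, -0.4]
width: 0.5
```

Run:
```python
from h import *
plan([(*f(8,-222),22,-84.2)])
```

```text
at [397.9 -48.5 165.9] yaw -83.8 tiltz [ 0.001 -0.    -1.   ] t 43.27 F [-0.  -0.2 -0.4] w 0.5 q [-0.15  0.18  2.15 -0.    0.81  1.31]
[[-0.0, 0.005, 0.959], [-0.001, -0.0, 0.006]]
```

>>> {"name": "move_arm", "arguments": {"motion": [[[0, 0, 0.2], [0, 0, 0]], [[0, 0, 0.42], [0, 0, 0]], [[0, 0, 0.64], [0, 0, 0]], [[0, 0, 0.84], [0, 0, 0]], [[0, 0, 0.94], [0, 0, 0]]]}}

```text
t: 43.9
ee_pos: [397.2, -47.5, 24.3]
orientation: [2.339, -2.096, -0.002]
ft_force: [-0.4, 0.2, 0.5]
width: 0.1
```

>>> {"name": "move_arm", "arguments": {"motion": [[[-0.03, 0, 0], [0, 0, 0]], [[-0.05, 0, 0], [0, 0, 0]], [[-0.07, 0, 0], [0, 0, 0]], [[-0.085, 0, 0], [0, 0, 0]], [[-0.1, 0, 0], [0, 0, 0]]]}}

```text
t: 44.52
ee_pos: [396.6, -32.3, 25.8]
orientation: [-2.339, 2.096, -0.001]
ft_force: [0.3, 0.6, -0.1]
width: 0.5
```

Run:
```python
from h import *
plan([])
print(finv(ctrl.get_obs()["ee_pos"]))
snap("top","top30.png",(260,200,380,300),6)
```

```text
at [396.6 -32.3  25.8] yaw -83.7 tiltz [ 0.001 -0.    -1.   ] t 44.52 F [ 0.3  0.6 -0.1] w 0.5 q [-0.11  0.49  2.22 -0.    0.43  1.35]
[   9.03656159 -205.71249848]
```

View pics/top30.png

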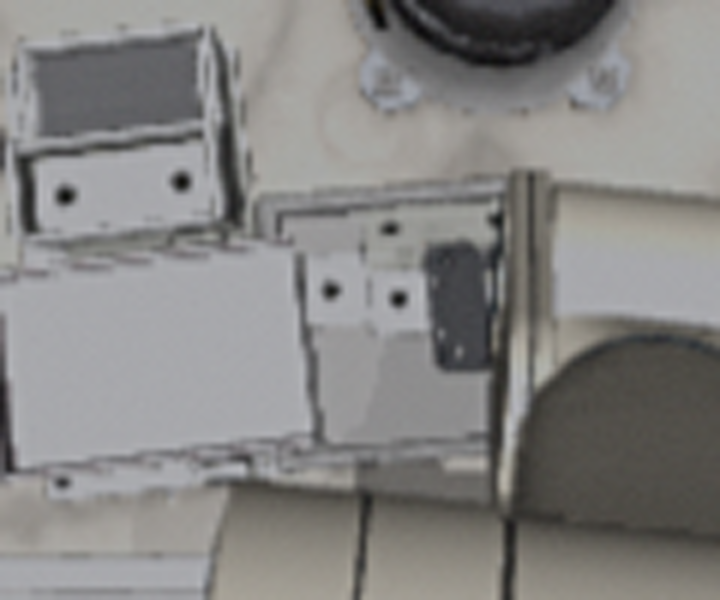

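>>> {"name": "move_arm", "arguments": {"motion": [[[-0.01, 0, 0], [0, 0, 0]], [[-0.02, 0, 0], [0, 0, 0]], [[-0.03, 0, 0], [0, 0, 0]], [[-0.04, 0, 0], [0, 0, 0]], [[-0.045, 0, 0], [0, 0, 0]]]}}

```text
t: 45.2
ee_pos: [395.6, -25.7, 25.4]
orientation: [2.34, -2.096, -0.0]
ft_force: [-0.2, 0.5, -0.7]
width: 0.9
```

>>> {"name": "move_arm", "arguments": {"motion": [[[-0.007, 0, 0], [0, 0, 0]], [[-0.015, 0, 0], [0, 0, 0]], [[-0.02, 0, 0], [0, 0, 0]], [[-0.025, 0, 0], [0, 0, 0]], [[-0.025, 0, 0], [0, 0, 0]]]}}

```text
t: 45.82
ee_pos: [395.3, -22.0, 25.4]
orientation: [-2.34, 2.096, -0.0]
ft_force: [-0.3, -2.6, -1.3]
width: 0.7
```

Run:
```python
from h import *
print(finv(ctrl.get_obs()["ee_pos"]))
snap("top","top31.png",(260,200,380,300),6)
```

```text
[   8.80173762 -195.31570363]
```

View pics/top31.png

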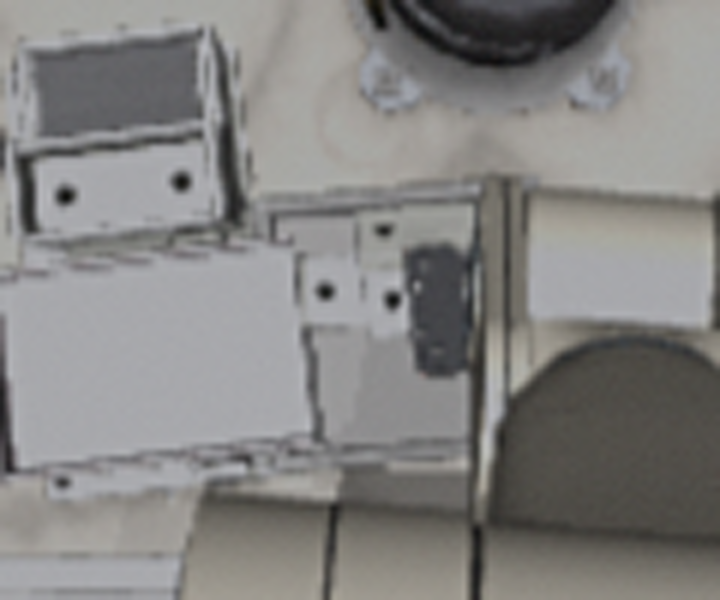

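Contact and sliding; continue until it meets the foot.

>>> {"name": "move_arm", "arguments": {"motion": [[[-0.005, 0, 0], [0, 0, 0]], [[-0.01, 0, 0], [0, 0, 0]], [[-0.015, 0, 0], [0, 0, 0]], [[-0.02, 0, 0], [0, 0, 0]], [[-0.02, 0, 0], [0, 0, 0]]]}}

```text
t: 46.5
ee_pos: [396.9, -19.5, 25.8]
orientation: [-2.338, 2.095, -0.005]
ft_force: [3.5, -6.7, -1.1]
width: 0.6
```

>>> {"name": "move_arm", "arguments": {"motion": [[[-0.005, 0, 0], [0, 0, 0]], [[-0.01, 0, 0], [0, 0, 0]], [[-0.013, 0, 0], [0, 0, 0]], [[-0.013, 0, 0], [0, 0, 0]], [[-0.013, 0, 0], [0, 0, 0]]]}}

```text
t: 47.12
ee_pos: [398.3, -18.0, 26.1]
orientation: [-2.337, 2.094, -0.009]
ft_force: [7.1, -11.3, -0.3]
width: 0.3
```

>>> {"name": "move_arm", "arguments": {"motion": [[[0.03, 0, 0], [0, 0, 0]], [[0.08, 0, 0], [0, 0, 0]], [[0.15, 0, -0.05], [0, 0, 0]], [[0.2, 0, -0.3], [0, 0, 0]], [[0.25, 0, -0.6], [0, 0, 0]]]}}

```text
t: 47.75
ee_pos: [397.8, -55.0, 116.2]
orientation: [2.338, -2.096, -0.004]
ft_force: [0.9, -0.3, 0.4]
width: 0.4
```

>>> {"name": "move_arm", "arguments": {"motion": [[[0, 0, -0.25], [0, 0, 0]], [[0.1, 0, -0.5], [0, 0, 0]], [[0.25, 0, -0.75], [0, 0, 0]], [[0.4, 0, -0.9], [0, 0, 0]], [[0.55, 0, -1], [0, 0, 0]]]}}

```text
t: 48.38
ee_pos: [407.6, -137.5, 267.2]
orientation: [-2.339, 2.096, -0.002]
ft_force: [0.2, 0.5, -0.1]
width: 0.1
```

Run:
```python
from h import *
plan([])
im=snap("top","top32.png",(240,190,400,310),5)
snap("scene","scene32.png",(280,130,440,290),5)
for n,uv in dict(b=(543,176),).items(): pass
for n in("tote","lever_grip","tray_edge","usb_charger","spanner","plate_1"):
  for c in("top","scene"): print(n,c,[(np.round(q["location"]),finv(q["location"]).round(1),round(q["p"],2)) for q in ctrl.pinpoint(c,n)[:5]])
```

```text
at [ 407.6 -137.5  267.2] yaw -83.7 tiltz [ 0.002 -0.    -1.   ] t 48.38 F [ 0.2  0.5 -0.1] w 0.1 q [-0.35  0.07  1.99  0.    1.08  1.11]
tote top [(array([380.,  68.,  -5.]), array([   2.3, -104.6]), 0.89)]
tote scene [(array([380.,  70.,   1.]), array([   2.7, -101.8]), 0.84)]
lever_grip top [(array([489., 309., 226.]), array([135.9, 124.5]), 0.6), (array([365., 204., 107.]), array([ 1.4, 33. ]), 0.24), (array([430.,  54.,  19.]), array([  51.1, -122.8]), 0.24)]
lever_grip scene [(array([487., 308., 229.]), array([133.6, 123.7]), 0.61)]
tray_edge top [(array([354., 284., 152.]), array([ -1.1, 113.2]), 0.74)]
tray_edge scene [(array([354., 286., 155.]), array([ -0.7, 115. ]), 0.9)]
usb_charger top []
usb_charger scene [(array([ 763., -122.,   -0.]), array([ 364.6, -331.7]), 0.61), (array([ 420., -118.,    2.]), array([  23.6, -293.4]), 0.5)]
spanner top [(array([601., 204.,   1.]), array([236.2,   8.3]), 0.52)]
spanner scene [(array([604., 206.,  -4.]), array([239.3,   9.9]), 0.53)]
plate_1 top [(array([449., 213., 147.]), array([86. , 32.6]), 0.66), (array([428.,  54.,  18.]), array([  49.3, -123.1]), 0.59), (array([842., 177.,   3.]), array([473.4, -42.7]), 0.55), (array([392.,  49.,  15.]), array([  12.8, -124.2]), 0.54), (array([398.,  87.,   6.]), array([ 22.1, -87.1]), 0.47)]
plate_1 scene [(array([838., 179.,  -1.]), array([469.7, -40.2]), 0.44)]
```

View pics/top32.png

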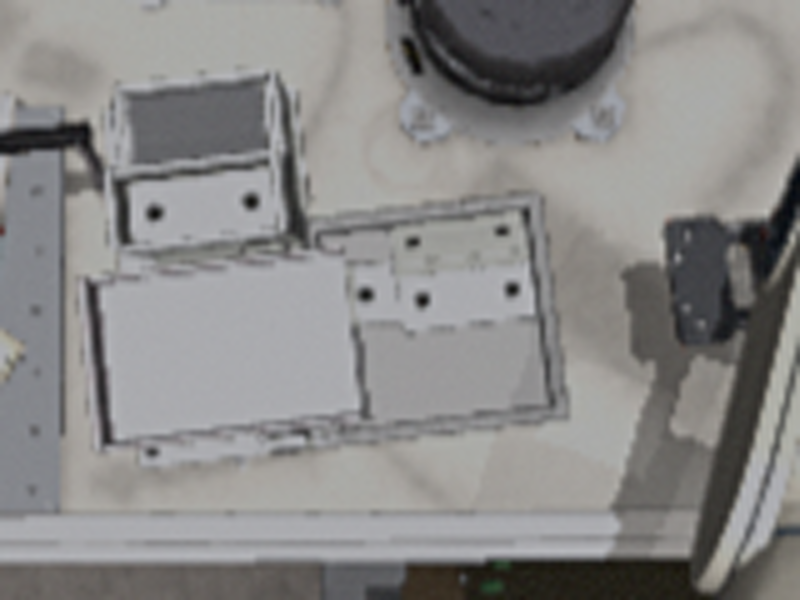

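View pics/scene32.png

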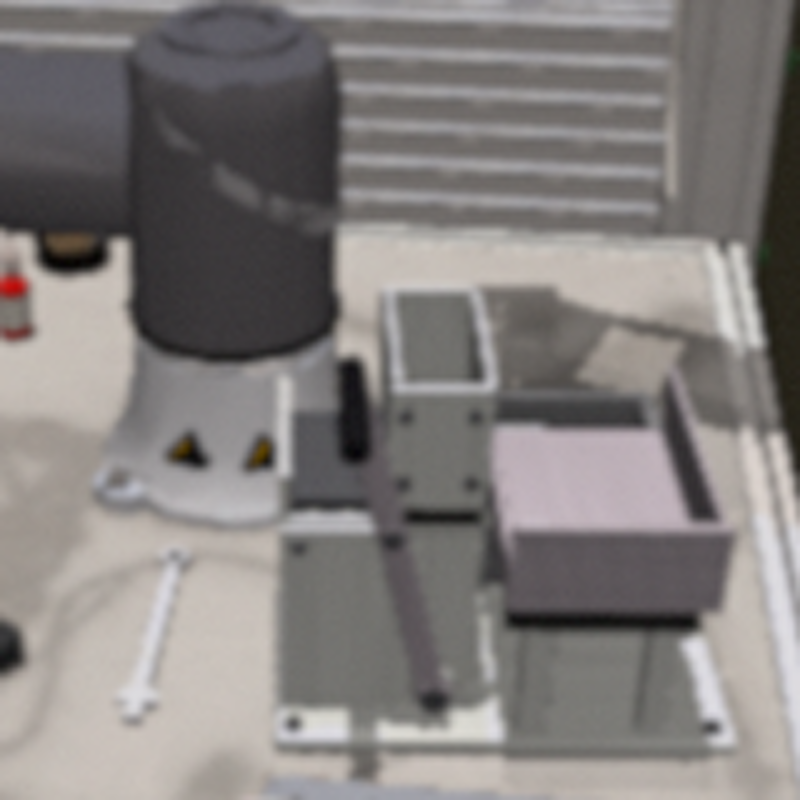

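Run:
```python
from workcell import ctrl
print(ctrl.close_job())
```

```text
the job is handed in; nothing more can be done
None
```

The job is done and handed in, at about 49 s of the 72 s allowed.

- **Tote:** I carried it to the feeder, set it upright and pressed it against the foot until contact showed about 6.6 N.
- **Plates:** Three full lever strokes each ended on the lever's stop (about 21 N along the pull) and fed one plate. I then pushed the tray's tail edge over, and all three plates slid out together into the tote.
- **Extra step:** The falling plates pushed the tote 5 to 8 mm away from the foot. I slid it back with closed fingers until it met the foot again at about 11 N, then moved the arm clear.

**Last checks:**
- **Feeder:** The tray is level and empty, and the lever is home. The last close-up that shows into the magazine has a plate still in it. That two are left I take from the count of three strokes, not from a direct look.
- **Tote:** It stands upright against the foot. The top view shows three plates in it, one partly under the others.
- **Bench:** The charger and spanner are where they were. I did not measure the other loose items again.

**Measurements that disagreed:**
- The tote met the foot about 5 mm further on than my first feeder fit predicted, so I went by touch. The two cameras also differ by about 3 mm on its final place.
- The last step of the tray's tip was not confirmed by force; I judge it reached about 0.73 of 0.75 rad.
- The pictures show a wooden post and board between the robot's base and the right of the bench, and the forearm appeared to pass through the post. I felt no contact force there, so I treated it as not solid.

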